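# Refill the truffle dish and hang its price tag

## Task

Refill the display dish on the cafe counter: take the lid off the steel tub, and use the scoop to move every chocolate truffle from the tub into the white dish, letting them roll out from low over the dish and never touching a truffle with the gripper. Then tidy up: stand the scoop upright on the middle of its black rubber mat, put the lid squarely back on the tub, and hang the folded price tag astride the middle part of the rail. The dish stays on the counter, and the other things on the counter are left where they are.

Things in the scene. Friction and masses are not known exactly. Their poses are not given: they have to be found in the camera images.
- tub: Fixed open steel tub 280 x 90 x 70 mm high, walls upright and 6 mm thick (inside 268 x 78 mm), inner floor flat, 8 mm above the counter. Origin: centre of its underside; x along its length, z up. The truffles start in its +x half; the scoop goes in at the -x end and is pushed towards +x. The counter to its +y side is clear for the lid (about 0.2 m).
- lid: Loose flat aluminium lid 294 x 104 x 6 mm, 200 g, on the tub's rim at the start; when centred it overhangs 7 mm all round, nothing locates it. Origin: centre of its underside; x along its length, z up. An upright black knob 24 mm in diameter on its middle, from 6 to 40 mm above the origin.
- scoop: Loose steel scoop, 140 g, upright on its mat. Origin: on the underside of its flat floor (x -42 to +48 mm, 66 mm wide, 1.6 mm thick), z up, mouth to +x. Side cheeks 28 mm high back to x -12 mm, sloping evenly down to 4 mm at +40 mm; back wall 30 mm high at x -42 mm. Behind the back wall an upright black handle, 22 (x) by 16 mm (y), centred on x -52 mm, from 20 to 135 mm up; pinch it across y.
- scoop_lip (a point): Middle of the lower front edge of the scoop's lip, 48 mm ahead (+x) of the scoop's origin; axes as the scoop's.
- scoop_grip (a point): Point to grip in the scoop's handle: on its centre line, 108 mm above the scoop's underside, 27 mm below the handle's top; axes as the scoop's.
- mat: Fixed black rubber mat 130 x 110 x 4 mm for the scoop. Origin: centre of its underside on the counter.
- dish: Loose white rectangular ceramic dish 170 (x) x 140 (y) x 45 mm high, walls and floor 6 mm, 600 g. Origin: centre of its underside; z up.
- tag: Loose wooden price tag, an inverted U standing on its two legs: 26 mm thick over the outsides (x), 70 mm wide (y), 66 mm high; legs 3 mm thick, 20 mm gap between, bridge 4 mm thick on top (inner face 62 mm above the feet). 80 g. Origin: midway between the feet; z up. Pinch it across x near the top.
- tag_top (a point): Middle of the inner (lower) face of the tag's bridge, 62 mm above its origin: this rests on the bar when the tag hangs.
- rail: Fixed price rail: steel bar 12 mm in diameter along the body's y, axis 170 mm above the counter, on two posts 240 mm apart with round feet 70 mm in diameter. Origin: on the counter below the middle of the bar.
- rail_mid (a point): Middle of the bar, on its axis; y along the bar.
- truffle1: Chocolate truffle, a ball 28 mm in diameter, 12 g, it slides easily (glazed, friction about 0.2) and rolls on slopes over about 8 to 10 degrees; starts in the tub under the lid. Origin: its centre. Four to seven truffles are there in a run; the absent ones read None.
- truffle2: Chocolate truffle, a ball 28 mm in diameter, 12 g, it slides easily (glazed, friction about 0.2) and rolls on slopes over about 8 to 10 degrees; starts in the tub under the lid. Origin: its centre. Four to seven truffles are there in a run; the absent ones read None.
- truffle3: Chocolate truffle, a ball 28 mm in diameter, 12 g, it slides easily (glazed, friction about 0.2) and rolls on slopes over about 8 to 10 degrees; starts in the tub under the lid. Origin: its centre. Four to seven truffles are there in a run; the absent ones read None.
- truffle4: Chocolate truffle, a ball 28 mm in diameter, 12 g, it slides easily (glazed, friction about 0.2) and rolls on slopes over about 8 to 10 degrees; starts in the tub under the lid. Origin: its centre. Four to seven truffles are there in a run; the absent ones read None.
- truffle5: Chocolate truffle, a ball 28 mm in diameter, 12 g, it slides easily (glazed, friction about 0.2) and rolls on slopes over about 8 to 10 degrees; starts in the tub under the lid. Origin: its centre. Four to seven truffles are there in a run; the absent ones read None.
- truffle6: Chocolate truffle, a ball 28 mm in diameter, 12 g, it slides easily (glazed, friction about 0.2) and rolls on slopes over about 8 to 10 degrees; starts in the tub under the lid. Origin: its centre. Four to seven truffles are there in a run; the absent ones read None.
- truffle7: Chocolate truffle, a ball 28 mm in diameter, 12 g, it slides easily (glazed, friction about 0.2) and rolls on slopes over about 8 to 10 degrees; starts in the tub under the lid. Origin: its centre. Four to seven truffles are there in a run; the absent ones read None.
- espresso_cup: Bystander: white cup 60 mm wide, 55 mm high, between robot and dish. Origin: centre of its underside.
- jam_jar: Bystander: amber jar, 68 mm wide, 90 mm high, beyond the tub and dish. Origin: centre of its underside.
- milk_jug: Bystander: steel jug 76 mm wide, 100 mm high, beyond the dish. Origin: centre of its underside.
- shaker: Bystander: steel shaker 52 mm wide, 110 mm high, beyond the tub. Origin: centre of its underside.
- cup_stack: Bystander: stack of paper cups 85 mm wide, 130 mm high, beyond the dish, to its right. Origin: centre of its underside.

How it is judged:
By the outcome, as a careful person would: the job done as asked, in the order asked, and still so for the second after the job is handed in, with the robot touching nothing.
Of truffle1, truffle2, truffle3, truffle4, truffle5, truffle6, truffle7 only 4 to 7 are there at a start; the rules pass over those that are not, and their reading is None.
At some moment in a run one of dish may be knocked a few centimetres aside while the robot is not near it.
It also fails if it takes over 210 s, if anything falls off the work surface, if the arm or the gripper's body presses on something with over 40 N, if the wrist force passes 120 N, or if a joint passes its speed limit or range.

## Robot

A 7-joint arm with a two-finger parallel gripper is mounted at the origin on the work surface. World frame = base frame: x ahead of the robot, y to its left, z up, the work surface at z = 0. Lengths are in mm, angles in rad, forces in N, time in s.
With the tool pointing down it reaches from about 400 to 875 mm from the base axis. Payload 4.4 kg.
Tool frame: the origin (TCP) lies midway between the tips of the shut fingers; the grasp point (between the pads) lies 19 mm behind it; z points along the fingers, y is the line along which they close (so a half turn about z gives the same grasp; the last joint's range is limited). The gripper opens to 85 mm and grips with 20 to 120 N. Pads are 22 mm wide; open, the fingers measure 114 mm over their backs; the gripper's body (76 mm by 85 mm) begins 54 mm behind the grasp point. The pads swing forward as they close: fully open they stand 13 mm farther back than shut.
Start: joints at [1.152, 0.628, 0.038, 1.517, -0.027, 0.996, -0.02], TCP at [224.62, -609.97, 231.313] pointing down, gripper open.
Joint ranges: [-3.06, 3.06], [-0.37, 2.12], [-1.25, 1.32], [0.18, 2.47], [-1.1, 4.24], [0.23, 1.98], [-2.94, 2.94]. Speed limits (rad/s): [2.57, 2.57, 3.14, 3.14, 3.14, 3.14, 3.14].

## Interface

Orientations are given as [roll, pitch, yaw] about the fixed x, y, z axes, in that order (R = Rz(yaw) Ry(pitch) Rx(roll)).
In Python, from cell import ctrl gives the robot as it stands.
- The arm moves only by the shell command python3 -m crank 'ROWS' [OPENING]. ROWS is JSON, a list that holds one entry, the list of rows, each a list of 4 numbers: the shift along the tool's x, y, z normalised to -1 to 1, where 1 is 2.5 cm, then the turn about the tool's z normalised to -1 to 1, where 1 is 0.08 rad. In form: [[[dx, dy, dz, turn], ...]]. A call has 1 to 12 rows; each row shifts and turns the commanded pose from where the row before left it, along the tool's axes as they then stand; what a row does not reach is not made up. A row lasts 1/12 s, in which the tool goes at most 41.7 mm and 7.16 degrees, less where a joint would pass 70% of its speed; a pose out of reach is approached as far as the arm can. A call with a number of a shift or a turn outside -1 to 1 is refused whole. A call with a gripper value outside its range is refused whole. OPENING is the closure, from -1 (fully open) to 1 (shut), set as the call begins (- or left out, the last holds). The fingers move at their own pace and stop on an object; the grip force is fixed at half the most. Time passes only in rows, so rows that do not move let the fingers close. It gives the time, the measured TCP pose, the force, the opening and the grip force at its end, in the units of the state.
- ctrl.read_state(): the state, without advancing time (a new reading comes with each control period).
- ctrl.get_image(name): name is "side" or "top" or "wrist"; returns a dict with "img" (420x560x3 uint8, red, green, blue), "intrinsics" (3x3 intrinsics, pixels), "extrinsics" (4x4, takes a point from camera to world coordinates). Camera axes: x right, y up, looking along -z (the intrinsics and any distortion apply to the point x, -y, -z); pixel columns grow to the right and rows downward; lengths in mm; the calibration is good to about 2 mm. A picture is of the moment at which its call begins. There is no depth.
- ctrl.finish_job(): hands the job in; it is judged then, once.
Trained networks look in the newest picture that a camera, given by its name, has taken for a name from the list of things; names that differ only in an ending like _2 or _b are one class to them, and where a whole thing is asked for, a point or a joint stands for the part that bears it (a point fixed in the world has none). Each returns a list of dicts, best first, with "confidence" (0 to 1); they miss things now and then, are a little off and sometimes report something else, mostly with a low value. They report only what shows in the picture. A call takes as long as a camera call.
- ctrl.find_in(camera, target): "position" ([row, column] in pixels, amid what is visible of it).
- ctrl.trace(camera, target): "mask" (420x560 bool, what is visible of it) and "position" ([row, column] in pixels, amid what is visible of it).
- ctrl.place_of(camera, target): "position" ([row, column] in pixels: a listed point, or the origin of a listed thing).
The state is a dict: "clock": time; "qpos": joint angles; "qd": joint speeds; "tau": joint torques, N m; "eef_pos": TCP position; "tool_rot": TCP orientation; "force": force on the tool from outside, world axes, zero at the start; "torque": the same for the moment, N m; "width": finger opening in mm; "gripper_force": force on a finger pad.
Only numpy, scipy, OpenCV 4.12 (cv2) and the standard library are available. Lean on these libraries where they do the work, as an engineer would, in place of code of your own. Each camera call takes 0.05 s, during which the arm holds its last target. There are 200 camera calls.

## Working session

There is one attempt and no reset: what is moved stays moved. The work goes in short steps, Python scripts to look and compute and a shell command to move; the robot and the scene stay as the last step left them, time stands still between calls to the robot, and variables do not carry over. Pictures are saved under pics/ and viewed, at most 14 in all, crops included, and the job is handed in when it is done.

```bash
ls; mkdir -p pics; cat > h.py <<'E'
from cell import ctrl
import numpy as np, cv2
from scipy.spatial.transform import Rotation as R
def img(c,n=None):
    d=ctrl.get_image(c)
    if n: cv2.imwrite(f'pics/{n}.png',d['img'][:,:,::-1])
    return d
def ray(d,rc):
    K=np.array(d['intrinsics']);T=np.array(d['extrinsics'])
    v=np.linalg.inv(K)@[rc[1],rc[0],1]; v=np.array([v[0],-v[1],-v[2]])
    return T[:3,3],T[:3,:3]@v/np.linalg.norm(v)
def atz(d,rc,z):
    o,v=ray(d,rc); return o+v*(z-o[2])/v[2]
def proj(d,p):
    T=np.linalg.inv(np.array(d['extrinsics']));q=T[:3,:3]@np.array(p,float)+T[:3,3]
    u=np.array(d['intrinsics'])@[q[0],-q[1],-q[2]];return u[1]/u[2],u[0]/u[2]
def tri(L):
    A=np.zeros((3,3));b=np.zeros(3)
    for o,v in L:
        P=np.eye(3)-np.outer(v,v);A+=P;b+=P@o
    x=np.linalg.solve(A,b)
    return x,[float(np.linalg.norm((np.eye(3)-np.outer(v,v))@(x-o))) for o,v in L]
E
cat > s1.py <<'E'
from h import *
s=ctrl.read_state();print(s)
D={c:img(c,c+'0') for c in('side','top','wrist')}
for c in D: print(c,np.array(D[c]['extrinsics']).round(2).tolist(),np.array(D[c]['intrinsics']).round(1).tolist(), [k for k in D[c]])
for t in ['tub','lid','scoop','scoop_lip','scoop_grip','mat','dish','tag','tag_top','rail','rail_mid']:
    L=[]
    for c in('side','top'):
        r=ctrl.place_of(c,t)
        print(t,c,[(np.round(q['position'],1).tolist(),round(q['confidence'],2)) for q in r[:2]])
        if r: L.append(ray(D[c],r[0]['position']))
    if len(L)==2: x,e=tri(L);print('   ',x.round(1),np.round(e,1))
E
python3 s1.py
```

```text
pics
{'clock': 0.0, 'qpos': array([ 1.15222015,  0.62937548,  0.0384368 ,  1.51838808, -0.02701802,
        0.99630702, -0.02002381]), 'qd': array([ 4.98793517e-05, -7.83114015e-05,  6.57826903e-04, -1.40944845e-03,
       -3.39194884e-04,  1.56364984e-04, -8.37228665e-04]), 'tau': array([-9.72003090e-05, -5.63412631e+01,  1.22613665e+00, -1.93448675e+01,
        1.10319545e-02,  1.06457365e-02,  1.38419759e-05]), 'eef_pos': array([ 224.38988905, -609.35526326,  230.36356436]), 'tool_rot': array([-3.13963248e+00,  9.86856033e-06,  3.52746282e-01]), 'force': array([0.34322405, 0.7791691 , 0.4438906 ]), 'torque': array([-0.00833387, -0.03802262, -0.03824766]), 'gripper_force': 0.0, 'width': 85.38437287411055}
side [[0.99, 0.07, -0.07, 496.84], [-0.1, 0.76, -0.64, -851.56], [0.01, 0.64, 0.76, 1062.22], [0.0, 0.0, 0.0, 1.0]] [[497.7, 0.0, 272.5], [0.0, 497.7, 215.1], [0.0, 0.0, 1.0]] ['img', 'intrinsics', 'extrinsics']
top [[0.0, 0.99, -0.12, 471.8], [-1.0, 0.0, -0.01, -66.15], [-0.01, 0.12, 0.99, 1012.07], [0.0, 0.0, 0.0, 1.0]] [[410.6, 0.0, 283.2], [0.0, 410.6, 199.0], [0.0, 0.0, 1.0]]
[... 666 characters left out ...]
] [9.1 9.1]
scoop_grip side [([275.3, 207.4], 0.85)]
scoop_grip top [([279.4, 356.2], 0.82)]
    [ 413.4 -217.1  110.1] [6.1 6.1]
mat side [([297.7, 227.1], 0.6)]
mat top [([253.6, 348.1], 0.67)]
    [ 459.5 -216.5    4.4] [1.9 1.9]
dish side [([220.2, 263.0], 0.87), ([216.8, 193.0], 0.66)]
dish top [([212.1, 251.6], 0.64), ([113.7, 219.2], 0.57)]
    [564.3  19.7   3.4] [2.2 2.2]
tag side [([365.3, 227.4], 0.67)]
tag top [([261.3, 415.4], 0.9)]
    [ 446.7 -382.8   -8.5] [3.7 3.7]
tag_top side [([348.2, 223.9], 0.83)]
tag_top top [([261.2, 422.9], 0.77)]
    [ 446.6 -376.7   66.2] [1.2 1.2]
rail side []
rail top [([254.5, 353.5], 0.68)]
rail_mid side [([301.6, 292.3], 0.82)]
rail_mid top []
```

View pics/side0.png

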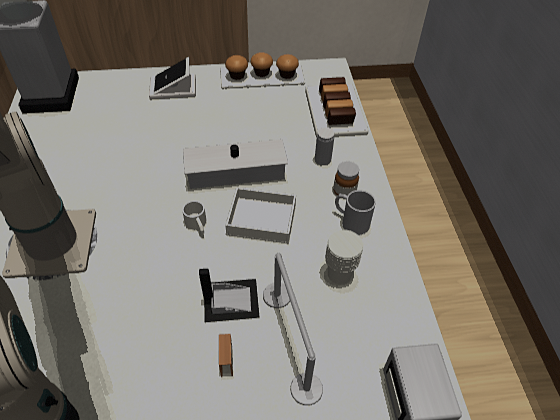

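View pics/top0.png

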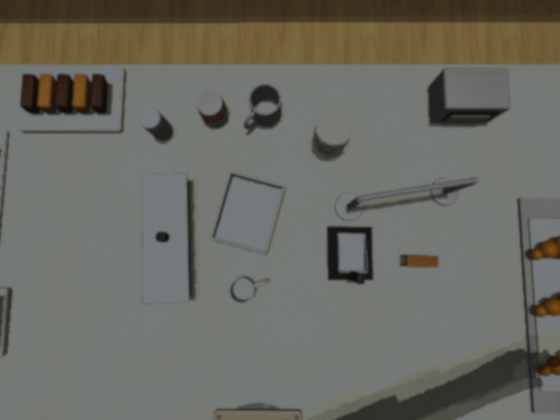

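```bash
python3 -m crank '[[[0,0,0,0.88],[0,0,0,0.88],[0,0,0,0.88],[0,0,0,0.88],[0,0,0,0.88],[0.8,-0.5,0,0],[0.8,-0.5,0,0],[0.8,-0.5,0,0],[0.8,-0.5,0,0],[0.8,-0.5,0,0],[0.8,-0.5,0,0],[0.8,-0.5,0,0]]]' -1
python3 -m crank '[[[0.8,-0.5,0,0],[0.8,-0.5,0,0],[0.8,-0.5,0,0],[0.8,-0.5,0,0],[0,-0.9,0,0],[0,-0.9,0,0],[0,-0.9,0,0],[0,-0.9,0,0],[0,-0.9,0,0],[0,-0.9,0,0],[0,0,0,0],[0,0,0,0]]]'
cat > look.py <<'E'
from h import *
import sys
# look.py cam name targets.. : triangulated-free; prints minAreaRect of mask and origin
def rect(d,m,z):
    c=max(cv2.findContours(m.astype(np.uint8),0,2)[0],key=cv2.contourArea)[:,0,::-1]
    P=np.array([atz(d,q,z)[:2] for q in c],np.float32)
    (cx,cy),(w,h),a=cv2.minAreaRect(P)
    return np.round([cx,cy,w,h,a],1).tolist()
if __name__=='__main__':
    c,n=sys.argv[1:3]; d=img(c,n); print(ctrl.read_state()['eef_pos'].round(1),ctrl.read_state()['tool_rot'].round(4))
    for t in sys.argv[3:]:
        t,z=t.split(':');z=float(z)
        for q in ctrl.place_of(c,t)[:2]: print(t,'place',np.round(q['position'],1),round(q['confidence'],2),atz(d,q['position'],z).round(1))
        for q in ctrl.trace(c,t)[:1]: print(t,'rect',rect(d,q['mask'],z),round(q['confidence'],2))
E
python3 look.py wrist w1 scoop:4 mat:4 scoop_grip:112 scoop_lip:4 dish:45
```

```text
clock: 2.25
eef_pos: [365.5, -521.7, 231.4]
tool_rot: [3.141, -0.0, 0.001]
force: [0.5, -0.5, 0.5]
width: 85.3
gripper_force: 0.0
clock: 3.25
eef_pos: [445.0, -336.1, 231.7]
tool_rot: [-3.141, -0.001, 0.003]
force: [0.1, -0.7, -0.2]
width: 85.4
gripper_force: 0.0
[ 444.7 -337.6  231.7] [ 3.1407e+00 -6.0000e-04  1.4000e-03]
scoop place [168.5 178.9] 0.61 [ 461.1 -221.7    4. ]
scoop rect [421.6, -207.5, 87.1, 195.5, 72.4] 0.86
mat rect [463.6, -218.6, 111.2, 129.8, 89.5] 0.6
scoop_grip rect [447.8, -244.7, 62.0, 137.6, 72.8] 0.73
scoop_lip place [120.7 176. ] 0.76 [ 512.8 -222.7    4. ]
scoop_lip rect [421.9, -207.1, 86.0, 195.1, 72.4] 0.65
dish rect [552.4, -77.9, 6.2, 121.2, 77.5] 0.78
```

View pics/w1.png

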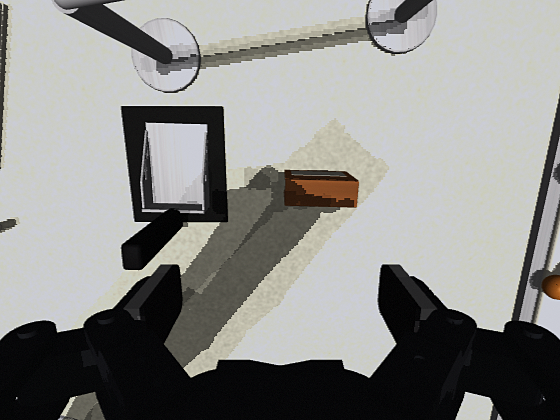

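```bash
python3 -m crank '[[[0,-0.9,0,0],[0,-0.9,0,0],[0,-0.9,0,0],[0,-0.9,0,0],[0,-0.9,0,0],[0,-0.9,0,0],[0,-0.9,0,0],[0,-0.9,0,0],[0,-0.9,0,0],[0,-0.9,0,0],[0,-0.9,0,0],[0,-0.9,0,0]]]'
python3 -m crank '[[[0,-0.9,0,0],[0,-0.9,0,0],[0,-0.9,0,0],[0,-0.9,0,0],[0,-0.9,0,0],[0,-0.9,0,0],[0,-0.9,0,0],[0,-0.9,0,0],[0,-0.9,0,0],[0,-0.9,0,0],[0,0,0,0],[0,0,0,0]]]'
python3 look.py wrist w2 lid:76 tub:0 dish:45
python3 look.py top t2 lid:76
```

```text
clock: 4.8
eef_pos: [444.2, -66.3, 231.5]
tool_rot: [3.142, -0.0, 0.001]
force: [0.1, -0.0, -0.0]
width: 85.5
gripper_force: 0.0
clock: 5.8
eef_pos: [443.9, 158.8, 231.3]
tool_rot: [-3.141, -0.0, 0.004]
force: [-0.2, -1.0, 0.0]
width: 85.5
gripper_force: 0.0
[443.9 157.5 231.2] [3.1411e+00 1.0000e-04 1.5000e-03]
lid place [133.8 215.7] 0.66 [500.3 216.3  76. ]
lid rect [479.1, 211.9, 254.3, 103.4, 2.8] 0.9
tub place [237.6 378.2] 0.66 [377.3  41.6   0. ]
dish place [ 75.6 403.6] 0.63 [552.4  45.4  45. ]
dish rect [555.2, 32.7, 146.8, 160.8, 75.1] 0.87
[444.1 157.  231.4] [ 3.1415e+00 -1.0000e-04 -6.0000e-04]
lid place [238.5 163.7] 0.84 [494.8 212.7  76. ]
lid rect [547.2, 212.4, 197.9, 103.1, 3.5] 0.79
```

View pics/w2.png

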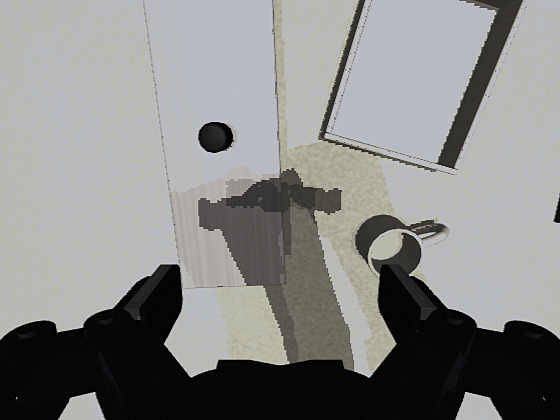

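```bash
cat > a.py <<'E'
from h import *
D={c:img(c) for c in('side','top','wrist')}
L=[ray(D['side'],(146.5,234.5)),ray(D['top'],(237,162)),ray(D['wrist'],(136,216))]
print(tri(L)); print(tri(L[1:]))
print(atz(D['wrist'],(136,216),108))
for p in [(289,182),(283.5,284.5),(0,145),(0,273)]: print(p,atz(D['wrist'],p,75).round(1))
E
python3 a.py
```

```text
(array([500.19252342, 207.13886478, 111.37127204]), [3.0515362865252524, 3.165503690597861, 0.8017318686949249])
(array([498.53594577, 212.9282918 ,  87.2221013 ]), [0.7783789587111514, 0.7783789587111187])
[500.00779838 208.59038416 108.        ]
(289, 182) [349.  256.7  75. ]
(283.5, 284.5) [355.2 153.8  75. ]
(0, 145) [604.5 266.1  75. ]
(0, 273) [604.5 163.9  75. ]
```

```bash
python3 -m crank '[[[0.73,-0.71,0,0],[0.73,-0.71,0,0],[0.73,-0.71,0,0],[0,0,0,-0.56],[0,0,0.8,0],[0,0,0.8,0],[0,0,0.8,0],[0,0,0.8,0],[0,0,0.8,0],[0,0,0.8,0],[0,0,0.7,0],[0,0,0.5,0]]]'
python3 -m crank '[[[0,0,0,0],[0,0,0,0],[0,0,0,0],[0,0,0,0]]]'
python3 look.py wrist w3 lid:76
```

```text
clock: 7.45
eef_pos: [498.1, 210.7, 79.7]
tool_rot: [3.141, 0.002, 0.046]
force: [-0.2, -0.6, -0.6]
width: 85.7
gripper_force: 0.0
clock: 7.78
eef_pos: [499.5, 211.3, 82.3]
tool_rot: [-3.141, -0.002, 0.046]
force: [-0.4, -0.3, -0.1]
width: 85.6
gripper_force: 0.0
[499.5 211.3  82.4] [-3.1408e+00 -1.9000e-03  4.5500e-02]
lid place [261.3 276.6] 0.86 [500.3 213.8  76. ]
lid rect [523.0, 214.1, 179.7, 103.8, 2.7] 0.86
```

View pics/w3.png

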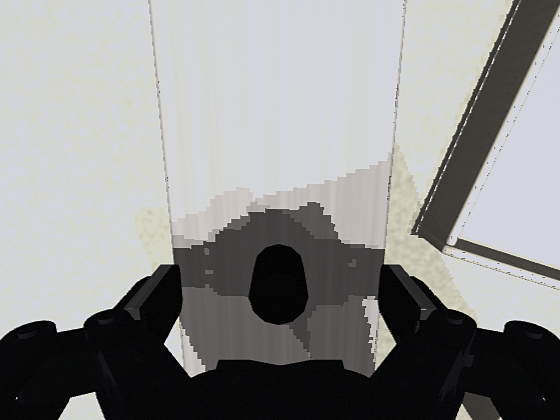

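```bash
python3 -m crank '[[[0,0,0,0],[0,0,0,0],[0,0,0,0],[0,0,0,0],[0,0,0,0],[0,0,0,0],[0,0,-0.2,0],[0,0,-0.4,0],[0,0,-0.4,0],[0,0,-0.4,0],[0,0,0,0],[0,0,0,0]]]' 1
python3 -m crank '[[[0,-0.2,0,0],[0,-0.5,0,0],[0,-0.5,0,0],[0,-0.5,0,0],[0,-0.6,0,0],[0,-0.6,0,0],[0,-0.6,0,0],[0,-0.6,0,0],[0,-0.6,0,0],[0,-0.5,0,0],[0,-0.3,0,0],[0,-0.1,0,0]]]'
python3 -m crank '[[[0,0,0.4,0],[0,0,0.5,0],[0,0,0.5,0],[0,0,0.5,0],[0,0,0.5,0],[0,0,0.5,0],[0,0,0.5,0],[0,0,0.4,0],[0,0,0.2,0],[0,0,0,0],[0,0,0,0],[0,0,0,0]]]'
```

```text
clock: 8.93
eef_pos: [499.4, 211.3, 117.4]
tool_rot: [-3.141, -0.002, 0.046]
force: [0.2, 0.1, -1.8]
width: 22.4
gripper_force: 58.8
clock: 9.93
eef_pos: [491.9, 353.0, 116.2]
tool_rot: [-3.141, -0.0, 0.048]
force: [0.0, 0.0, -2.0]
width: 22.2
gripper_force: 58.9
clock: 10.93
eef_pos: [492.8, 351.2, 16.9]
tool_rot: [-3.141, -0.001, 0.046]
force: [-0.5, 0.3, -1.8]
width: 22.5
gripper_force: 58.9
```

```bash
python3 -m crank '[[[0,0,0.12,0],[0,0,0.05,0],[0,0,0,0],[0,0,0,0]]]'
python3 -m crank '[[[0,0,0,0],[0,0,0,0],[0,0,0,0],[0,0,0,0],[0,0,0,0],[0,0,0,0],[0,0,-0.5,0],[0,0,-0.9,0],[0,0,-0.9,0],[0,0,-0.9,0],[0,0,-0.9,0],[0,0,-0.9,0]]]' -1
python3 -m crank '[[[0,0.7,-0.9,0],[0,0.7,-0.9,0],[-0.4,0.7,-0.9,0],[-0.4,0.7,-0.9,0],[-0.4,0.7,-0.5,0],[-0.4,0.7,0,0],[-0.4,0.5,0,0],[0,0,0,0],[0,0,0,0]]]'
python3 look.py wrist w4 tub:70 lid:6 truffle1:22 dish:45
python3 - <<'E'
from h import *
print([(np.round(q['position'],0).tolist(),round(q['confidence'],2)) for q in ctrl.find_in('wrist','truffle1')])
E
```

```text
clock: 11.27
eef_pos: [492.4, 350.9, 12.2]
tool_rot: [-3.141, -0.0, 0.046]
force: [-0.3, -0.1, -1.6]
width: 22.8
gripper_force: 58.9
clock: 12.27
eef_pos: [492.3, 350.8, 139.2]
tool_rot: [-3.141, -0.001, 0.045]
force: [-0.2, 0.5, 0.6]
width: 85.3
gripper_force: 0.0
clock: 13.02
eef_pos: [447.8, 230.8, 240.7]
tool_rot: [-3.141, -0.001, 0.044]
force: [0.7, 0.9, 1.0]
width: 85.0
gripper_force: 0.0
[448.2 231.8 240.4] [-3.1404e+00 -1.5000e-03  4.5600e-02]
tub place [137.7 296. ] 0.87 [501.2 219.3  70. ]
tub place [ 49.8 277.6] 0.17 [574.7 239.5  70. ]
tub rect [486.8, 215.6, 253.8, 91.1, 2.6] 0.77
lid place [137.5 172.8] 0.65 [492.7 353.7   6. ]
lid place [ 18.8 277.6] 0.51 [616.  241.8   6. ]
lid rect [486.7, 351.0, 283.1, 106.1, 2.7] 0.67
truffle1 place [ 18.9 281.5] 0.88 [611.7 237.7  22. ]
truffle1 place [ 19.5 313.4] 0.79 [612.6 206.5  22. ]
truffle1 rect [615.6, 203.6, 27.8, 28.5, 2.5] 0.98
dish place [ 88.3 468.3] 0.65 [553.8  55.1  45. ]
dish rect [558.5, 36.3, 153.9, 166.1, 75.2] 0.74
[([83.0, 312.0], 0.98), ([50.0, 320.0], 0.96), ([18.0, 313.0], 0.92), ([20.0, 279.0], 0.87), ([80.0, 278.0], 0.85), ([52.0, 278.0], 0.69)]
```

View pics/w4.png

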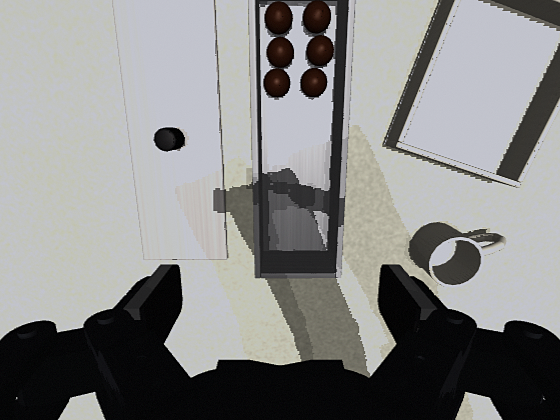

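```bash
python3 -m crank '[[[0,0.3,0,0.57],[0,0.7,0,0],[0,0.9,0,0],[0,0.9,0,0],[0,0.9,0,0],[0,0.9,0,0],[0,0.9,0,0],[0,0.9,0,0],[0,0.9,0,0],[0,0.9,0,0],[0,0.9,0,0],[0,0.9,0,0]]]'
python3 -m crank '[[[0,0.9,0,0],[-0.3,0.9,0,0],[-0.3,0.9,0,0],[-0.3,0.9,0,0],[-0.3,0.9,0,0],[-0.3,0.9,0,0],[-0.3,0.8,0,0],[-0.3,0.8,0,0],[0,0.6,0,0],[0,0.4,0,0],[0,0,0,0],[0,0,0,0]]]'
python3 look.py wrist w5 scoop:4 mat:4 scoop_grip:112 scoop_lip:4 
```

```text
clock: 14.52
eef_pos: [447.7, -20.5, 239.7]
tool_rot: [3.141, -0.0, -0.003]
force: [0.5, 0.0, -1.0]
width: 85.1
gripper_force: 0.0
clock: 15.52
eef_pos: [395.5, -218.7, 239.5]
tool_rot: [-3.141, 0.0, -0.002]
force: [-0.1, -0.1, 0.3]
width: 85.4
gripper_force: 0.0
[ 395.6 -218.   239.4] [-3.1408e+00  3.0000e-04 -0.0000e+00]
scoop place [123.2 284.2] 0.92 [ 460.9 -222.6    4. ]
scoop rect [439.0, -221.0, 71.3, 145.3, 88.6] 0.85
mat rect [463.4, -218.5, 109.9, 129.4, 89.9] 0.72
scoop_grip place [186.6 282.8] 0.66 [ 410.3 -220.3  112. ]
scoop_grip rect [444.9, -220.4, 50.8, 104.2, 87.5] 0.57
scoop_lip place [ 71.3 283.7] 0.57 [ 514.1 -222.     4. ]
scoop_lip rect [561.6, -217.2, 68.9, 38.4, 89.9] 0.61
```

View pics/w5.png

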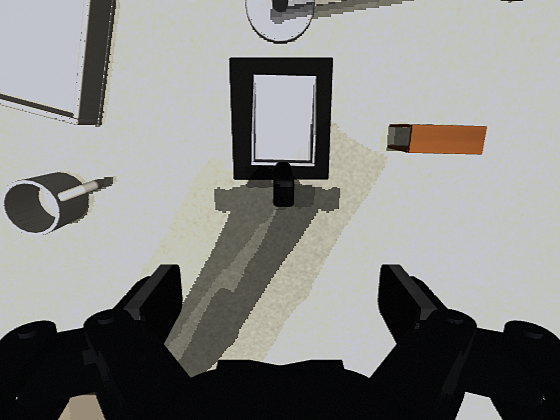

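```bash
python3 -m crank '[[[0.58,0.09,0,0],[0,0,0.7,0],[0,0,0.7,0],[0,0,0.7,0],[0,0,0.7,0],[0,0,0.7,0],[0,0,0.7,0],[0,0,0.7,0],[0,0,0.6,0],[0,0,0.35,0],[0,0,0,0],[0,0,0,0]]]'
python3 look.py wrist w6 scoop_grip:112
```

```text
clock: 16.97
eef_pos: [410.1, -221.0, 93.3]
tool_rot: [-3.141, 0.0, -0.0]
force: [0.1, 0.2, -0.3]
width: 85.4
gripper_force: 0.0
[ 410.5 -221.2   93.8] [ 3.1413e+00 -7.0000e-04 -1.0000e-04]
scoop_grip place [287.8 277.7] 0.62 [ 410.  -219.3  112. ]
scoop_grip place [ 67.5 282.2] 0.24 [ 494.7 -221.1  112. ]
scoop_grip rect [437.5, -220.4, 40.3, 114.6, 88.6] 0.69
```

View pics/w6.png

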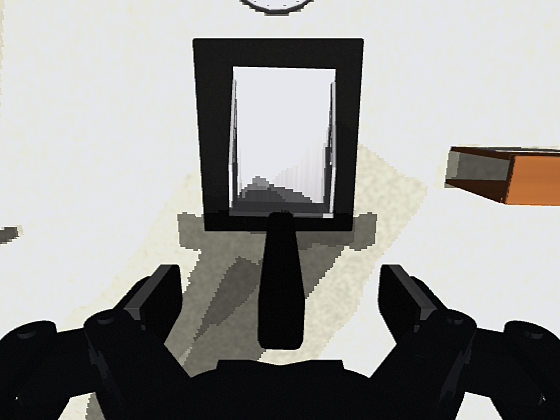

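```bash
python3 -m crank '[[[0,0,0,0],[0,0,0,0],[0,0,0,0],[0,0,0,0],[0,0,0,0],[0,0,0,0],[0,0,-0.4,0],[0,0,-0.8,0],[0,0,-0.9,0],[0,0,-0.9,0],[0,0,-0.9,0],[0,0,-0.9,0]]]' 1
python3 -m crank '[[[0,-0.3,-0.4,0],[0,-0.6,0,0],[0,-0.9,0,0],[0,-0.9,0,0],[0,-0.9,0,0],[0,-0.9,0,0],[0,-0.9,0,0],[0,-0.9,0,0],[0,-0.9,0,0],[0,-0.9,0,0],[0,-0.9,0,0],[0,-0.9,0,0]]]'
python3 -m crank '[[[0,-0.9,0,0],[0,-0.9,0,0],[0,-0.9,0,0],[-0.2,-0.9,0,0],[-0.2,-0.9,0,0],[-0.2,-0.9,0,0],[-0.2,-0.8,0,0],[-0.2,-0.6,0,0],[0,-0.4,0,-0.57],[0,-0.2,0,0],[0,0,0,0],[0,0,0,0]]]'
python3 look.py wrist w7 tub:70 scoop_lip:120 truffle1:22
```

```text
clock: 18.12
eef_pos: [409.5, -220.8, 214.1]
tool_rot: [-3.141, 0.001, -0.0]
force: [0.7, 0.1, -2.0]
width: 15.2
gripper_force: 59.0
clock: 19.12
eef_pos: [408.9, 28.0, 222.6]
tool_rot: [-3.142, 0.002, 0.0]
force: [0.1, -0.0, -0.8]
width: 15.5
gripper_force: 59.1
clock: 20.12
eef_pos: [384.9, 210.7, 223.0]
tool_rot: [3.141, 0.0, 0.045]
force: [-1.2, 0.0, -1.4]
width: 15.3
gripper_force: 59.0
[385.  210.3 223.1] [3.1407e+00 4.0000e-04 4.3900e-02]
tub place [ 76.4 283.1] 0.97 [488.1 213.3  70. ]
tub place [ 17.5 468.3] 0.35 [538.4  67.6  70. ]
tub rect [506.7, 216.4, 74.7, 90.0, 2.5] 0.58
scoop_lip place [ 65.8 282.4] 0.86 [488.6 214.3 120. ]
scoop_lip place [194.7 431. ] 0.71 [403.2  97.2 120. ]
scoop_lip rect [374.6, 211.1, 226.3, 80.4, 1.3] 0.85
truffle1 place [  3.7 300.8] 0.93 [557.  199.8  22. ]
truffle1 place [  5.5 257.2] 0.74 [553.7 239.8  22. ]
truffle1 rect [550.8, 202.5, 18.0, 26.8, 2.5] 0.76
```

View pics/w7.png

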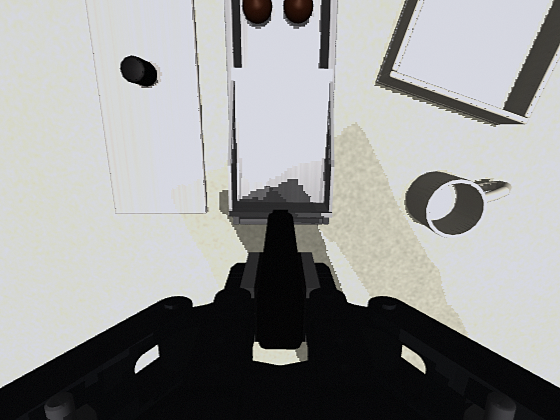

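```bash
python3 -m crank '[[[0,0,0.3,0],[0,0,0.5,0],[0,0,0.5,0],[0,0,0.5,0],[0,0,0.5,0],[0,0,0.5,0],[0,0,0.5,0],[0,0,0.5,0],[0,0,0.5,0],[0,0,0.4,0],[0,0,0.2,0],[0,0,0,0]]]'
python3 -m crank '[[[0,0,0.05,0],[0,0,0,0],[0,0,0,0]]]'
```

```text
clock: 21.47
eef_pos: [384.2, 211.0, 99.7]
tool_rot: [3.14, 0.002, 0.045]
force: [-0.4, 0.3, -1.6]
width: 15.3
gripper_force: 59.0
clock: 21.72
eef_pos: [385.2, 211.6, 100.0]
tool_rot: [-3.141, -0.001, 0.046]
force: [-0.0, -0.2, -1.5]
width: 15.5
gripper_force: 59.0
```

```bash
python3 -m crank '[[[0,0,0.04,0],[0,0,0,0],[0,0,0,0]]]'
python3 -m crank '[[[0,0,0.04,0],[0,0,0,0],[0,0,0,0]]]'
python3 -m crank '[[[0,0,0.04,0],[0,0,0,0],[0,0,0,0]]]'
```

```text
clock: 21.97
eef_pos: [385.0, 211.5, 98.8]
tool_rot: [-3.141, -0.001, 0.046]
force: [0.6, 0.3, -1.9]
width: 15.4
gripper_force: 59.0
clock: 22.22
eef_pos: [384.9, 211.5, 97.6]
tool_rot: [-3.142, -0.0, 0.046]
force: [-0.5, -0.4, -2.0]
width: 15.4
gripper_force: 59.0
clock: 22.47
eef_pos: [384.9, 211.4, 97.4]
tool_rot: [-3.141, -0.0, 0.045]
force: [-2.0, -0.8, 10.9]
width: 15.1
gripper_force: 60.8
```

```bash
python3 -m crank '[[[0.1,0,-0.03,0],[0.2,0,0,0],[0.25,0,0,0],[0.25,0,0,0],[0.25,0,0,0],[0.25,0,0,0],[0.25,0,0,0],[0.25,0,0,0],[0.25,0,0,0],[0.25,0,0,0],[0.25,0,0,0],[0.25,0,0,0]]]'
python3 -m crank '[[[0.25,0,0,0],[0.25,0,0,0],[0.25,0,0,0],[0.25,0,0,0],[0.25,0,0,0],[0.25,0,0,0],[0.2,0,0,0],[0.2,0,0,0],[0.2,0,0,0],[0.1,0,0,0],[0,0,0,0],[0,0,0,0]]]'
python3 look.py wrist w8 scoop_lip:10 truffle1:22;python3 - <<'E'
from h import *
print([(np.round(q['position'],0).tolist(),round(q['confidence'],2)) for q in ctrl.find_in('wrist','truffle1')])
E
```

```text
clock: 23.47
eef_pos: [453.6, 214.2, 97.5]
tool_rot: [3.141, 0.003, 0.046]
force: [-6.7, -1.2, 9.4]
width: 15.2
gripper_force: 60.5
clock: 24.47
eef_pos: [510.0, 216.9, 97.5]
tool_rot: [3.141, 0.0, 0.045]
force: [-1.8, -0.8, 4.6]
width: 15.7
gripper_force: 59.9
[510.  216.9  97.5] [3.1415e+00 1.0000e-04 4.5400e-02]
scoop_lip place [ 65.3 280.8] 0.8 [611.6 221.8  10. ]
scoop_lip rect [504.4, 217.9, 211.3, 74.3, 1.6] 0.78
truffle1 place [ 98.2 258.7] 0.91 [590.2 234.7  22. ]
truffle1 place [ 98.4 307.2] 0.89 [591.4 204.4  22. ]
truffle1 rect [560.3, 237.1, 26.2, 27.2, 47.1] 0.93
[([145.0, 258.0], 0.97), ([98.0, 306.0], 0.88), ([49.0, 242.0], 0.81), ([50.0, 293.0], 0.8), ([99.0, 256.0], 0.79), ([146.0, 300.0], 0.67)]
```

View pics/w8.png

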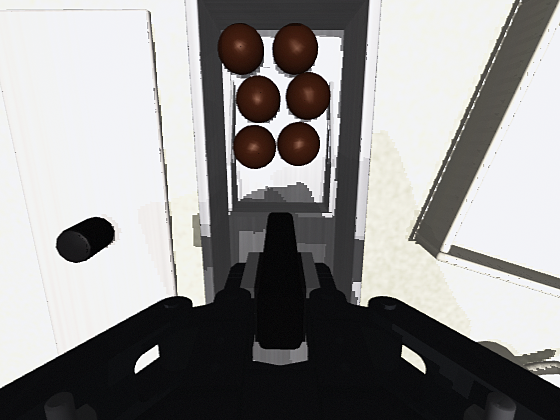

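```bash
python3 -m crank '[[[0.1,0,0,0],[0.2,0,0,0],[0.2,0,0,0],[0.15,0,0,0],[0.1,0,0,0],[0.05,0,0,0],[0,0,0,0],[0,0,0,0]]]'
python3 look.py wrist w9 scoop_lip:10;python3 - <<'E'
from h import *
print([(np.round(q['position'],0).tolist(),round(q['confidence'],2)) for q in ctrl.find_in('wrist','truffle1')])
E
```

```text
clock: 25.43
eef_pos: [528.9, 218.0, 97.5]
tool_rot: [3.141, 0.002, 0.046]
force: [-4.7, -0.7, 7.4]
width: 15.5
gripper_force: 60.3
[528.9 218.   97.5] [3.1414e+00 1.8000e-03 4.5700e-02]
scoop_lip place [ 63.4 278.8] 0.68 [631.4 224.3  10. ]
scoop_lip place [287.4 276.7] 0.57 [472.1 218.8  10. ]
[([83.0, 249.0], 0.94), ([171.0, 298.0], 0.88), ([128.0, 306.0], 0.87), ([169.0, 256.0], 0.8), ([84.0, 291.0], 0.72), ([128.0, 263.0], 0.7)]
```

View pics/w9.png

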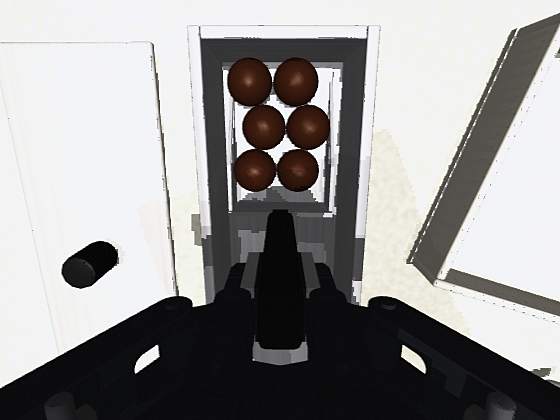

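```bash
python3 -m crank '[[[0,0,-0.05,0],[0,0,-0.15,0],[0,0,-0.25,0],[0,0,-0.3,0],[0,0,-0.35,0],[0,0,-0.35,0],[0,0,-0.35,0],[0,0,-0.35,0],[0,0,-0.35,0],[0,0,-0.35,0],[0,0,-0.35,0],[0,0,-0.3,0]]]'
python3 -m crank '[[[0,0,-0.3,0],[0,0,-0.2,0],[0,0,-0.1,0],[0,0,0,0],[0,0,0,0]]]'
cat > balls.py <<'E'
from h import *
import sys
d=img(sys.argv[1],sys.argv[2])
print([np.round(q['position'],0).tolist()+[round(q['confidence'],2)] for q in ctrl.find_in(sys.argv[1],'truffle1')])
E
python3 balls.py wrist w10
```

```text
clock: 26.63
eef_pos: [529.9, 218.1, 186.0]
tool_rot: [-3.141, -0.001, 0.046]
force: [0.6, 0.7, -2.9]
width: 15.2
gripper_force: 58.9
clock: 27.05
eef_pos: [529.5, 218.0, 199.6]
tool_rot: [3.141, 0.0, 0.046]
force: [0.1, 1.1, -3.1]
width: 15.6
gripper_force: 58.9
[[172.0, 299.0, 0.95], [168.0, 255.0, 0.93], [87.0, 295.0, 0.74], [86.0, 251.0, 0.74], [129.0, 261.0, 0.63], [130.0, 307.0, 0.57]]
```

```bash
cat > dish.py <<'E'
from look import *
for c in sys.argv[1:] or ('top','side','wrist'):
    d=img(c,'dish_'+c)
    for q in ctrl.trace(c,'dish')[:2]: print(c,rect(d,q['mask'],45),round(q['confidence'],2))
    for q in ctrl.place_of(c,'dish')[:2]: print(c,'pl',atz(d,q['position'],0).round(1),round(q['confidence'],2))
E
python3 dish.py
```

```text
top [558.7, 25.2, 143.8, 169.7, 74.4] 0.8
top pl [554.9  26.7   0. ] 0.88
side [559.9, 7.0, 175.6, 171.3, 73.6] 0.71
side [560.7, 305.2, 78.9, 162.7, 39.1] 0.39
side pl [564.2  31.6   0. ] 0.81
wrist [561.8, 36.9, 156.8, 170.5, 75.0] 0.87
wrist pl [559.6  30.1   0. ] 0.97
```

View pics/dish_top.png

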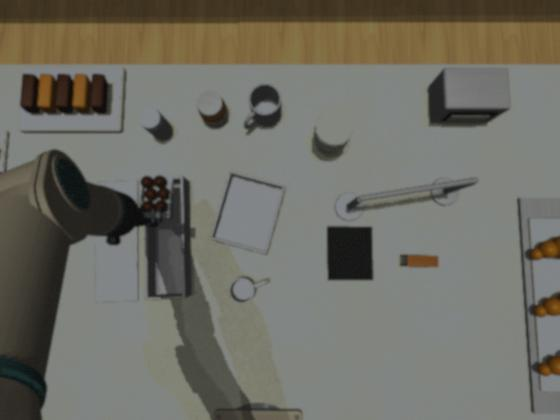

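```bash
python3 -m crank '[[[0,0,0,0.1],[0,0,0,0.25],[0,0,0,0.4],[0,0,0,0.4],[0,0,0,0.4],[0,0,0,0.4],[0,0,0,0.4],[0,0,0,0.4],[0,0,0,0.4],[0,0,0,0.4],[0,0,0,0.3],[0,0,0,0.13]]]'
python3 -m crank '[[[0.03,0.1,0,0],[0.03,0.2,0,0],[0.03,0.3,0,0],[0.03,0.4,0,0],[0.03,0.5,0,0],[0.03,0.5,0,0],[0.03,0.5,0,0],[0.03,0.5,0,0],[0.03,0.5,0,0],[0.03,0.5,0,0],[0.03,0.5,0,0],[0.03,0.5,0,0]]]'
python3 -m crank '[[[0,0.5,0,0],[0,0.5,0,0],[0,0.4,0,0],[0,0.3,0,0],[0,0.2,0,0],[0,0.1,0,0],[0,0,0,0],[0,0,0,0],[0,0,0,0]]]'
python3 balls.py wrist w11; python3 dish.py top wrist
```

```text
clock: 28.6
eef_pos: [529.7, 218.1, 199.9]
tool_rot: [-3.142, -0.0, -0.274]
force: [0.3, -0.6, -2.4]
width: 15.8
gripper_force: 58.9
clock: 29.6
eef_pos: [504.4, 93.9, 199.9]
tool_rot: [-3.142, -0.0, -0.273]
force: [-0.8, 0.1, -1.3]
width: 15.6
gripper_force: 59.0
clock: 30.35
eef_pos: [491.5, 47.8, 199.8]
tool_rot: [-3.141, -0.0, -0.272]
force: [-0.5, -0.5, -1.6]
width: 15.5
gripper_force: 59.0
[[80.0, 262.0, 0.89], [130.0, 308.0, 0.89], [83.0, 306.0, 0.86], [174.0, 308.0, 0.81], [128.0, 260.0, 0.68], [168.0, 263.0, 0.67]]
top [559.7, 24.8, 142.8, 167.3, 74.3] 0.63
top [537.3, 50.9, 25.3, 11.1, 40.5] 0.61
top pl [564.3  26.8   0. ] 0.83
wrist [559.5, 28.4, 140.3, 170.7, 74.6] 0.85
wrist pl [ 462.  -217.3    0. ] 0.58
wrist pl [494.3 352.9   0. ] 0.23
```

View pics/w11.png

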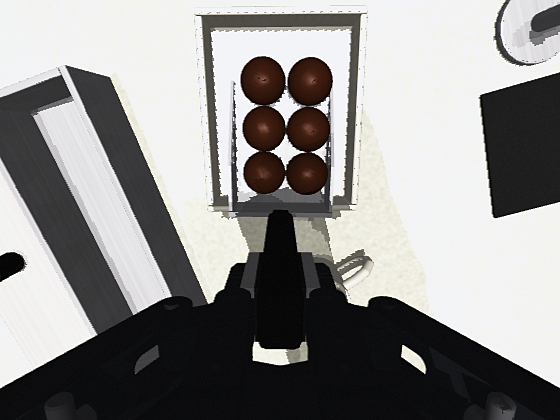

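```bash
python3 -m crank '[[[0,0,0.1,0],[0,0,0.2,0],[0,0,0.3,0],[0,0,0.4,0],[0,0,0.4,0],[0,0,0.4,0],[0,0,0.4,0],[0,0,0.3,0],[0,0,0.2,0],[0,0,0.15,0],[0,0,0.1,0],[0,0,0,0]]]'
python3 -m crank '[[[0.1,0,0,0],[0.2,0,0,0],[0.2,0,0,0],[0.1,0,0,0],[-1,0,0,0],[0,0,0,0],[0.1,0,0,0],[0.2,0,0,0],[0.3,0,0,0],[0.3,0,0,0],[0.1,0,0,0],[0,0,0,0]]]'
python3 balls.py wrist p1
```

```text
clock: 31.75
eef_pos: [491.1, 47.1, 125.7]
tool_rot: [3.141, 0.0, -0.273]
force: [0.3, 0.5, -2.6]
width: 15.3
gripper_force: 58.9
clock: 32.75
eef_pos: [507.3, 42.4, 126.1]
tool_rot: [-3.141, -0.002, -0.274]
force: [0.3, 0.4, -2.2]
width: 15.1
gripper_force: 59.0
[[136.0, 264.0, 0.88], [140.0, 306.0, 0.63], [94.0, 307.0, 0.61], [91.0, 260.0, 0.6]]
```

```bash
python3 -m crank '[[[-1,0,0,0],[0,0,0,0],[0.1,0,0,0],[0.2,0,0,0],[0.3,0,0,0],[0.3,0,0,0],[0.1,0,0,0],[0,0,0,0]]]'
python3 balls.py wrist p2
python3 -m crank '[[[-1,0,0,0],[0,0,0,0],[0.1,0,0,0],[0.2,0,0,0],[0.3,0,0,0],[0.3,0,0,0],[0.1,0,0,0],[0,0,0,0]]]'
python3 balls.py wrist p3;python3 balls.py top p3t
```

```text
clock: 33.52
eef_pos: [507.3, 42.5, 126.0]
tool_rot: [-3.141, -0.001, -0.274]
force: [-0.4, 0.4, -2.0]
width: 15.1
gripper_force: 58.8
[[107.0, 264.0, 0.97], [41.0, 293.0, 0.9], [113.0, 308.0, 0.79], [40.0, 241.0, 0.61]]
clock: 34.28
eef_pos: [507.3, 42.4, 126.0]
tool_rot: [-3.141, -0.001, -0.274]
force: [0.2, -0.3, -1.5]
width: 14.9
gripper_force: 58.8
[[79.0, 260.0, 0.92], [41.0, 296.0, 0.73], [42.0, 240.0, 0.66]]
[[183.0, 245.0, 0.63], [196.0, 244.0, 0.62], [190.0, 260.0, 0.45], [194.0, 411.0, 0.32]]
```

```bash
python3 -m crank '[[[-1,0,0,0],[0,0,0,0],[0.1,0,0,0],[0.2,0,0,0],[0.3,0,0,0],[0.3,0,0,0],[0.1,0,0,0],[0,0,0,0]]]'
python3 balls.py wrist p4
python3 -m crank '[[[-1,0,0,0],[0,0,0,0],[0,0,0,0],[0,0,0,0],[0,0,0,0]]]'
python3 balls.py wrist p5;python3 balls.py top p5t;python3 balls.py side p5s
```

```text
clock: 35.15
eef_pos: [507.3, 42.4, 126.0]
tool_rot: [-3.141, -0.002, -0.274]
force: [0.3, 0.6, -1.1]
width: 15.8
gripper_force: 58.8
[[83.0, 210.0, 0.93], [39.0, 266.0, 0.89], [43.0, 216.0, 0.76], [43.0, 309.0, 0.59]]
clock: 35.67
eef_pos: [482.4, 49.7, 126.2]
tool_rot: [-3.141, -0.001, -0.273]
force: [0.5, -0.0, -1.3]
width: 15.1
gripper_force: 58.9
[[47.0, 258.0, 0.88], [11.0, 326.0, 0.85], [52.0, 310.0, 0.78], [46.0, 208.0, 0.76], [10.0, 205.0, 0.69], [9.0, 265.0, 0.56]]
[[195.0, 250.0, 0.68], [201.0, 263.0, 0.41], [183.0, 237.0, 0.4]]
[[326.0, 301.0, 0.63], [203.0, 276.0, 0.56], [221.0, 271.0, 0.44]]
```

```bash
python3 -m crank '[[[0,0,-0.2,0],[0,0,-0.4,0],[0,0,-0.5,0],[0,0,-0.5,0],[0,0,-0.5,0],[0,0,-0.5,0],[0,0,-0.5,0],[0,0,-0.4,0],[0,0,-0.2,0],[0,0,0,0],[0,0,0,0]]]'
python3 balls.py wrist p6;python3 balls.py top p6t; python3 dish.py top
python3 - <<'E'
from h import *
d=img('wrist')
for q in ctrl.find_in('wrist','truffle1'): print(atz(d,q['position'],20).round(0))
print(ctrl.trace('wrist','dish')[0]['position'])
E
```

```text
clock: 36.88
eef_pos: [481.5, 49.8, 218.6]
tool_rot: [-3.141, -0.0, -0.273]
force: [0.4, -0.6, -1.8]
width: 15.3
gripper_force: 58.9
[[64.0, 227.0, 0.96], [33.0, 270.0, 0.71], [61.0, 268.0, 0.7], [33.0, 312.0, 0.7], [34.0, 224.0, 0.57], [133.0, 517.0, 0.52], [64.0, 301.0, 0.5], [23.0, 520.0, 0.45]]
[[191.0, 232.0, 0.62], [186.0, 249.0, 0.57], [193.0, 266.0, 0.47], [182.0, 239.0, 0.44]]
top [559.5, 24.7, 145.4, 174.3, 75.7] 0.97
top pl [557.6  24.5   0. ] 0.89
[625.  20.  20.]
[613. -16.  20.]
[600.  28.  20.]
[589.  -0.  20.]
[611.  68.  20.]
[635.  59.  20.]
[ 472. -195.   20.]
[56.8, 287.7]
```

View pics/p6.png

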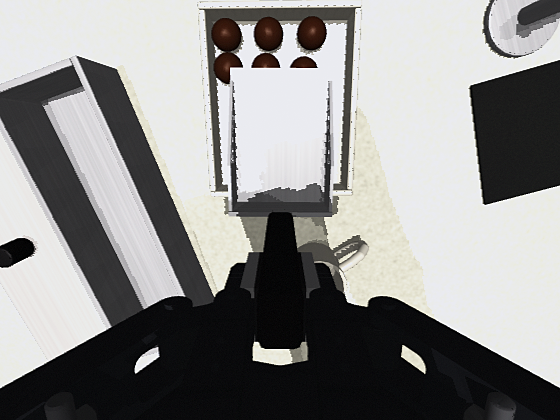

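```bash
python3 -m crank '[[[0,0,0,-0.8],[0,0,0,-0.9],[0,0,0,-0.9],[0,0,0,-0.81],[-0.6,0.3,0,0],[-0.6,0.6,0,0],[-0.6,0.8,0,0],[-0.6,0.8,0,0],[-0.38,0.8,0,0],[0,0.9,0,0],[0,0.9,0,0],[0,0.9,0,0]]]'
python3 -m crank '[[[0,0.9,0,0],[0,0.9,0,0],[0,0.9,0,0],[0,0.8,0,0],[0,0.6,0,0],[0,0.4,0,0],[0,0.23,0,0],[0,0,0.4,0],[0,0,0.6,0],[0,0,0.6,0],[0,0,0,0],[0,0,0,0]]]'
python3 look.py wrist w12 scoop_lip:90 mat:4 scoop:90
```

```text
clock: 38.38
eef_pos: [412.0, -101.2, 218.8]
tool_rot: [3.141, -0.001, 0.0]
force: [0.2, -0.1, -1.8]
width: 15.3
gripper_force: 58.9
clock: 39.38
eef_pos: [411.7, -217.6, 178.2]
tool_rot: [-3.14, 0.002, 0.001]
force: [-0.2, 0.2, -2.2]
width: 15.4
gripper_force: 58.9
[ 412.3 -218.   178.8] [-3.1413e+00  1.0000e-04  8.0000e-04]
scoop_lip place [ 63.6 278.8] 0.83 [ 514.4 -215.8   90. ]
scoop_lip rect [406.0, -216.3, 74.9, 212.9, 89.7] 0.83
mat rect [464.2, -218.5, 109.5, 128.4, 89.9] 0.6
scoop place [145.4 280.5] 0.65 [ 462.6 -217.    90. ]
scoop rect [405.7, -216.4, 212.1, 75.0, 0.0] 0.79
```

```bash
python3 -m crank '[[[0,0.04,0.2,0],[0,0,0.4,0],[0,0,0.5,0],[0,0,0.5,0],[0,0,0.5,0],[0,0,0.5,0],[0,0,0.4,0],[0,0,0.2,0],[0,0,0.1,0],[0,0,0.05,0],[0,0,0,0],[0,0,0,0]]]'
python3 -m crank '[[[0,0,0.03,0],[0,0,0,0],[0,0,0,0]]]'
```

```text
clock: 40.73
eef_pos: [412.4, -219.6, 95.2]
tool_rot: [3.141, -0.001, -0.0]
force: [-0.1, 1.0, -1.4]
width: 15.6
gripper_force: 58.9
clock: 40.98
eef_pos: [412.3, -219.5, 94.3]
tool_rot: [3.141, -0.001, -0.0]
force: [-0.1, 0.2, -1.6]
width: 15.2
gripper_force: 58.9
```

```bash
python3 -m crank '[[[0,0,0.03,0],[0,0,0,0],[0,0,0,0]]]'
python3 -m crank '[[[0,0,0,0],[0,0,0,0],[0,0,0,0],[0,0,0,0],[0,0,0,0],[0,0,0,0],[0,0,-0.5,0],[0,0,-0.8,0],[0,0,-0.9,0],[0,0,-0.9,0],[0,0,-0.9,0],[0,0,-0.9,0]]]' -1
python3 -m crank '[[[0,0,-0.9,0],[0,0,0,0],[0,0,0,0]]]'
python3 look.py wrist w13 scoop:4 scoop_lip:4 mat:4 scoop_grip:112 
python3 look.py top t13 scoop:4 mat:4 scoop_grip:112 scoop_lip:4
```

```text
clock: 41.23
eef_pos: [412.3, -219.6, 93.5]
tool_rot: [3.141, -0.0, -0.0]
force: [-0.6, -0.6, 0.2]
width: 15.2
gripper_force: 59.2
clock: 42.23
eef_pos: [411.8, -219.3, 216.9]
tool_rot: [-3.142, 0.0, -0.0]
force: [0.8, -0.2, 0.8]
width: 85.3
gripper_force: 0.0
clock: 42.48
eef_pos: [412.7, -219.7, 239.3]
tool_rot: [3.141, -0.003, 0.0]
force: [0.5, -0.1, -0.1]
width: 85.2
gripper_force: 0.0
[ 411.9 -219.3  238.3] [ 3.1416e+00 -3.0000e-04  1.0000e-04]
scoop place [137.1 281.9] 0.9 [ 463.7 -221.3    4. ]
scoop rect [436.8, -218.6, 71.8, 152.1, 88.8] 0.97
scoop_lip place [ 88.5 281.2] 0.86 [ 514.8 -220.5    4. ]
scoop_lip place [136.7 278. ] 0.68 [ 464.2 -217.     4. ]
scoop_lip rect [436.9, -218.5, 71.3, 152.3, 89.2] 0.98
mat rect [463.1, -218.4, 109.6, 128.4, 90.0] 0.89
scoop_grip place [204.3 279.3] 0.93 [ 412.8 -218.5  112. ]
scoop_grip place [137.1 280.7] 0.3 [ 468.  -219.6  112. ]
scoop_grip rect [448.8, -219.1, 50.4, 108.8, 88.6] 0.93
[ 411.9 -219.4  237.9] [-3.1413e+00  8.0000e-04 -1.0000e-04]
scoop place [252.  351.8] 0.83 [ 465.2 -225.5    4. ]
scoop place [234.3 349.5] 0.5 [ 508.1 -220.6    4. ]
scoop rect [457.2, -224.2, 108.3, 70.5, 0.2] 0.9
mat place [252.5 350.2] 0.91 [ 464.  -221.6    4. ]
mat rect [463.3, -222.3, 129.6, 111.9, 0.6] 0.85
scoop_grip place [278.2 352.9] 0.82 [ 410.  -209.9  112. ]
scoop_grip place [262.  423.6] 0.47 [ 445.  -363.2  112. ]
scoop_grip rect [459.8, -207.2, 94.6, 62.9, 0.2] 0.86
scoop_lip place [234.4 350.1] 0.77 [ 507.9 -222.1    4. ]
scoop_lip rect [458.3, -224.1, 106.0, 70.3, 0.2] 0.89
```

```bash
python3 -m crank '[[[0.3,-0.4,-0.5,0],[0.3,-0.7,-0.5,0],[0.3,-0.9,-0.5,0],[0.3,-0.9,-0.5,0],[0.3,-0.9,-0.5,0],[0.3,-0.9,-0.5,0],[0.2,-0.9,-0.3,0],[0,-0.9,0,0],[0,-0.9,0,0],[0,-0.9,0,0],[0,-0.9,0,0],[0,-0.9,0,0]]]'
python3 -m crank '[[[0,-0.9,0,0],[0,-0.9,0,0],[0,-0.9,0,0],[0,-0.9,0,0],[0,-0.9,0,0],[0,-0.9,0,0],[0,-0.7,0,0],[0,-0.4,0,-0.57],[0,-0.2,0,0],[0,0,0,0],[0,0,0,0],[0,0,0,0]]]'
python3 look.py wrist w14 tub:70 lid:6 dish:45
python3 - <<'E'
from h import *
d=img('wrist','w14b')
m=ctrl.trace('wrist','tub')[0]['mask']
r,c=np.where(m);print(r.min(),r.max(),c.min(),c.max())
# rows edges
for rr in range(int(r.min())+5,int(r.max())-5,25):
    cc=np.where(m[rr])[0]; a=atz(d,(rr,cc.min()-.5),70);b=atz(d,(rr,cc.max()+.5),70); print(rr,a[:2].round(1),b[:2].round(1),((a+b)/2)[:2].round(1))
for cc in range(int(c.min())+15,int(c.max())-15,15):
    q=np.where(m[:,cc])[0]; print(cc,atz(d,(q.min()-.5,cc),70)[:2].round(1),atz(d,(q.max()+.5,cc),70)[:2].round(1))
k=ctrl.place_of('wrist','lid');print([atz(d,q['position'],0).round(1) for q in k])
E
```

```text
clock: 44.38
eef_pos: [461.9, 34.1, 320.9]
tool_rot: [-3.142, -0.0, -0.0]
force: [0.4, -1.2, -0.7]
width: 85.2
gripper_force: 0.0
clock: 45.38
eef_pos: [462.1, 199.0, 320.8]
tool_rot: [3.141, 0.0, 0.043]
force: [0.1, -0.6, 1.0]
width: 85.4
gripper_force: 0.0
[462.1 199.1 320.9] [ 3.1409e+00 -1.0000e-04  4.3500e-02]
tub place [143.5 269.8] 0.83 [504.  213.4  70. ]
tub rect [498.8, 216.4, 281.1, 91.7, 2.6] 0.64
lid place [144.  167.6] 0.8 [493.4 353.9   6. ]
lid rect [492.1, 351.5, 293.2, 106.4, 2.7] 0.55
dish place [ 72.2 414.1] 0.86 [592.   47.2  45. ]
dish place [ 27.4 437.1] 0.43 [640.2  28.2  45. ]
dish rect [600.3, 31.7, 148.0, 171.5, 75.3] 0.84
12 259 225 310
17 [633.4 267.8] [637.5 176.5] [635.5 222.1]
42 [609.3 266.7] [613.3 176.9] [611.3 221.8]
67 [584.4 265.6] [588.4 174.1] [586.4 219.9]
92 [558.4 264.4] [562.4 174.6] [560.4 219.5]
117 [531.5 263.2] [535.6 171.7] [533.5 217.4]
142 [503.5 260.8] [507.5 172.1] [505.5 216.4]
167 [474.4 260.6] [478.5 169. ] [476.4 214.8]
192 [444.  259.3] [448.1 169.4] [446.  214.3]
217 [412.4 257.8] [416.5 167.3] [414.5 212.6]
242 [379.5 256.4] [383.5 166.4] [381.5 211.4]
240 [637.5 251.4] [357.3 247.8]
255 [637.2 235.4] [356.7 228.5]
270 [638.9 219.6] [359.  209.3]
285 [639.6 203.7] [359.9 190. ]
[array([490.9, 355.9,   0. ]), array([636. ,  60.8,   0. ])]
```

```bash
python3 -m crank '[[[0,-0.5,0,0],[0,-0.8,0,0],[0,-0.8,0,0],[0,-0.8,0,0],[0,-0.8,0,0],[0,-0.8,0,0],[0,-0.7,0,0],[0,-0.3,0,0],[0,0,0,0],[0,0,0,0],[0,0,0,0]]]'
python3 look.py wrist w15 lid:6 tub:70
python3 - <<'E'
from h import *
d=img('wrist')
m=ctrl.trace('wrist','lid')[0]['mask']
r,c=np.where(m)
for rr in range(int(r.min())+5,int(r.max())-5,25):
    cc=np.where(m[rr])[0]; a=atz(d,(rr,cc.min()-.5),6);b=atz(d,(rr,cc.max()+.5),6); print(rr,a[:2].round(1),b[:2].round(1),((a+b)/2)[:2].round(1))
E
python3 look.py top t15 lid:6 tub:70
```

```text
clock: 46.8
eef_pos: [455.9, 336.6, 320.8]
tool_rot: [3.14, -0.0, 0.044]
force: [0.6, 0.4, 0.2]
width: 85.5
gripper_force: 0.0
[456.  336.5 320.9] [ 3.1406e+00 -1.0000e-04  4.3800e-02]
lid place [146.7 266.2] 0.72 [489.4 357.4   6. ]
lid rect [492.5, 352.3, 291.8, 103.6, 2.8] 0.94
tub place [144.5 369.8] 0.94 [501.8 234.   70. ]
tub rect [497.9, 221.9, 280.6, 102.7, 2.8] 0.98
29 [631.5 411.2] [636.  307.8] [633.7 359.5]
54 [603.  409.8] [607.5 305.8] [605.3 357.8]
79 [573.3 409.8] [577.9 305.1] [575.6 357.4]
104 [542.7 407.1] [547.3 303. ] [545. 355.]
129 [510.8 405.6] [515.3 302.1] [513.1 353.9]
154 [477.5 405.4] [482.2 298.5] [479.9 352. ]
179 [443.1 402.4] [447.7 296.2] [445.4 349.3]
204 [407.2 399.3] [411.7 296.6] [409.4 348. ]
229 [369.7 397.6] [374.2 294.1] [372.  345.9]
[455.8 337.6 320.9] [-3.1415e+00 -2.0000e-04  4.5000e-02]
lid place [238.6 115.9] 0.73 [495.9 350.8   6. ]
lid rect [491.5, 348.5, 293.5, 104.5, 2.8] 0.65
tub place [239.1 172.3] 0.97 [493.6 194.7  70. ]
tub place [198.4 250.2] 0.75 [587.9  17.5  70. ]
tub rect [498.2, 205.2, 278.5, 104.8, 2.5] 0.8
```

```bash
python3 -m crank '[[[0.7,-0.25,0.5,0],[0.78,-0.24,0.9,0],[0,0,0.9,0],[0,0,0.9,0],[0,0,0.9,0],[0,0,0.9,0],[0,0,0.9,0],[0,0,0.9,0],[0,0,0.9,0],[0,0,0.9,0],[0,0,0.9,0],[0,0,0.8,0]]]'
python3 -m crank '[[[0,0,0.6,0],[0,0,0.6,0],[0,0,0.4,0],[0,0,0.3,0],[0,0,0,0],[0,0,0,0],[0,0,0,0]]]'
```

```text
clock: 48.4
eef_pos: [491.8, 351.7, 61.9]
tool_rot: [3.141, 0.0, 0.046]
force: [0.0, 0.3, 0.1]
width: 85.6
gripper_force: 0.0
clock: 48.98
eef_pos: [492.6, 352.2, 16.6]
tool_rot: [-3.141, -0.001, 0.046]
force: [0.0, 0.5, 1.4]
width: 85.2
gripper_force: 0.0
```

```bash
python3 -m crank '[[[0,0.05,0.16,0],[0,0,0,0],[0,0,0,0]]]'
python3 -m crank '[[[0,0,0,0],[0,0,0,0],[0,0,0,0],[0,0,0,0],[0,0,0,0],[0,0,0,0],[0,0,-0.3,0],[0,0,-0.6,0],[0,0,-0.7,0],[0,0,-0.7,0],[0,0,-0.7,0],[0,0,-0.6,0]]]' 1
python3 -m crank '[[[0,0,-0.4,0],[0,0,-0.2,0],[0,0,0,0.08],[0,0,0,0],[0,0,0,0]]]'
```

```text
clock: 49.23
eef_pos: [492.2, 350.5, 12.1]
tool_rot: [-3.142, -0.0, 0.045]
force: [0.9, 0.5, -0.3]
width: 85.7
gripper_force: 0.0
clock: 50.23
eef_pos: [492.0, 350.4, 103.1]
tool_rot: [-3.142, -0.0, 0.046]
force: [0.8, 1.2, -2.0]
width: 22.1
gripper_force: 58.8
clock: 50.65
eef_pos: [491.4, 350.1, 115.8]
tool_rot: [3.14, 0.002, 0.039]
force: [0.3, 0.9, -2.8]
width: 22.4
gripper_force: 58.8
```

```bash
python3 -m crank '[[[0.05,0.2,0,0],[0,0.4,0,0],[0,0.6,0,0],[0,0.7,0,0],[0,0.7,0,0],[0,0.7,0,0],[0,0.7,0,0],[0,0.6,0,0],[0,0.5,0,0],[0,0.24,0,0],[0,0.1,0,0],[0,0,0,0]]]'
python3 -m crank '[[[0,0,0.3,0],[0,0,0.4,0],[0,0,0.3,0],[0,0,0.1,0],[0,0,0,0],[0,0,0,0],[0,0,0,0]]]'
python3 look.py wrist w16 lid:80
```

```text
clock: 51.65
eef_pos: [498.8, 214.1, 116.9]
tool_rot: [-3.142, -0.0, 0.038]
force: [-0.6, 1.0, -1.5]
width: 22.4
gripper_force: 58.9
clock: 52.23
eef_pos: [498.8, 215.0, 89.3]
tool_rot: [-3.141, -0.0, 0.039]
force: [0.7, 0.4, -1.5]
width: 22.3
gripper_force: 58.9
[498.9 214.9  89.5] [-3.1414e+00 -6.0000e-04  3.9400e-02]
lid place [255.5 277.8] 0.92 [501.4 217.   80. ]
lid rect [525.3, 217.1, 175.6, 105.9, 2.5] 0.71
```

```bash
python3 -m crank '[[[0,0,0.12,0],[0,0,0.1,0],[0,0,0.04,0],[0,0,0,0],[0,0,0,0]]]'
python3 -m crank '[[[0,0,0.02,0],[0,0,0,0],[0,0,0,0]]]'
```

```text
clock: 52.8
eef_pos: [498.6, 214.7, 82.7]
tool_rot: [3.141, 0.0, 0.039]
force: [0.9, 0.1, -1.8]
width: 22.5
gripper_force: 58.9
clock: 53.05
eef_pos: [498.7, 214.7, 82.4]
tool_rot: [-3.142, -0.0, 0.039]
force: [-0.8, 0.2, -2.3]
width: 22.1
gripper_force: 58.9
```

```bash
python3 -m crank '[[[0,0,0.03,0],[0,0,0,0],[0,0,0,0]]]'
python3 -m crank '[[[0,0,0,0],[0,0,0,0],[0,0,0,0],[0,0,0,0],[0,0,0,0],[0,0,0,0],[0,0,-0.5,0],[0,0,-0.8,0],[0,0,-0.8,0],[0,0,-0.8,0],[0,0,-0.8,0],[0,0,-0.8,0]]]' -1
python3 -m crank '[[[-0.5,0,-0.8,0],[-0.5,0,-0.8,0],[-0.5,0,-0.8,0],[0,0,-0.8,0],[0,0,-0.8,0],[0,0,0,0],[0,0,0,0],[0,0,0,0]]]'
python3 look.py wrist w17 lid:76 tub:0
python3 balls.py top t17
python3 look.py top t17b tag:0 tag_top:62 rail_mid:170 rail:0
python3 look.py side s17b tag:0 tag_top:62 rail_mid:170 rail:0
```

```text
clock: 53.3
eef_pos: [498.8, 214.7, 82.1]
tool_rot: [-3.141, -0.0, 0.039]
force: [-1.6, -0.8, 4.2]
width: 22.7
gripper_force: 59.7
clock: 54.3
eef_pos: [498.5, 214.6, 195.0]
tool_rot: [3.142, 0.0, 0.039]
force: [-0.9, -0.3, -0.2]
width: 85.4
gripper_force: 0.0
clock: 54.97
eef_pos: [460.7, 213.0, 293.5]
tool_rot: [3.141, 0.001, 0.039]
force: [-0.1, -0.0, -0.1]
width: 85.5
gripper_force: 0.0
[460.6 212.9 293.1] [3.1408e+00 1.7000e-03 3.9100e-02]
lid place [147.8 278.6] 0.82 [500.4 216.7  76. ]
lid rect [495.7, 215.9, 289.1, 105.6, 2.4] 0.58
[[187.0, 267.0, 0.65], [188.0, 248.0, 0.59], [178.0, 254.0, 0.58], [193.0, 262.0, 0.56], [183.0, 232.0, 0.42], [200.0, 250.0, 0.37]]
[461.1 213.2 293.7] [3.1413e+00 7.0000e-04 3.9100e-02]
tag place [260.3 414.5] 0.73 [ 445.7 -378.2    0. ]
tag rect [444.6, -397.6, 75.2, 27.9, 87.9] 0.85
tag_top place [261.5 424.4] 0.7 [ 444.6 -381.5   62. ]
tag_top rect [446.1, -375.0, 75.0, 26.7, 87.5] 0.92
rail_mid place [190.7 415.9] 0.84 [ 592.4 -333.7  170. ]
rail_mid rect [579.6, -316.3, 56.8, 301.1, 8.7] 0.8
rail place [251.7 348.4] 0.19 [ 465.9 -217.9    0. ]
rail place [261.9 412.9] 0.16 [ 441.8 -374.2    0. ]
rail rect [599.8, -366.1, 68.8, 364.0, 9.2] 0.93
[461.2 213.2 294.1] [-3.1416e+00 -1.0000e-04  3.9200e-02]
tag place [364.7 226.1] 0.97 [ 448.  -384.9    0. ]
tag place [201.8 283.6] 0.72 [631.3  84.9   0. ]
tag rect [447.6, -359.4, 99.8, 29.2, 88.2] 0.79
tag_top place [348.  224.5] 0.91 [ 448.9 -374.4   62. ]
tag_top rect [450.7, -380.1, 76.9, 27.4, 88.2] 0.88
rail_mid place [304.9 293.9] 0.75 [ 598.3 -345.9  170. ]
rail_mid rect [579.6, -383.8, 65.3, 332.5, 9.5] 0.68
rail place [202.1 283.8] 0.19 [631.8  83.8   0. ]
rail rect [595.0, -294.5, 77.0, 395.7, 9.0] 0.67
```

```bash
python3 -m crank '[[[0,0.4,0,0],[0,0.8,0,0],[0,0.95,0,0],[0,0.95,0,0],[0,0.95,0,0],[0,0.95,0,0],[0,0.95,0,0],[0,0.95,0,0],[0,0.95,0,0],[-0.1,0.95,0,0],[-0.1,0.95,0,0],[-0.1,0.95,0,0]]]'
python3 -m crank '[[[-0.1,0.95,0,0],[-0.1,0.95,0,0],[-0.1,0.95,0,0],[-0.1,0.95,0,0],[-0.1,0.95,0,0],[-0.1,0.95,0,0],[-0.1,0.95,0,0],[-0.1,0.95,0,0],[-0.1,0.95,0,0],[-0.1,0.95,0,0],[-0.1,0.95,0,0],[-0.1,0.95,0,0]]]'
python3 -m crank '[[[0,0.8,0,0],[0,0.5,0,0],[0,0,0,-0.9],[0,0,0,-0.96],[0,0,0,-0.96],[0,0,0,-0.96],[0,0,0,-0.96],[0,0,0,-0.96],[0,0,0,-0.96],[0,0,0,-0.96],[0,0,0,-0.96],[0,0,0,-0.96]]]'
python3 -m crank '[[[0,0,0,-0.96],[0,0,0,-0.96],[0,0,0,-0.96],[0,0,0,-0.96],[0,0,0,-0.96],[0,0,0,-0.96],[0,0,0,-0.96],[0,0,0,-0.96],[0,0,0,-0.96],[0,0,0,-0.9],[0,0,0,0],[0,0,0,0]]]'
python3 look.py wrist w18 tag:0 tag_top:62 rail_mid:170 rail:170; python3 -c "
from cell import ctrl;print(ctrl.read_state()['qpos'].round(2))"
```

```text
clock: 57.22
eef_pos: [463.6, -56.3, 294.1]
tool_rot: [3.141, 0.0, 0.039]
force: [0.4, -0.2, -0.5]
width: 85.7
gripper_force: 0.0
clock: 58.22
eef_pos: [444.3, -342.0, 294.1]
tool_rot: [3.142, 0.0, 0.039]
force: [-0.1, -0.2, -0.2]
width: 85.2
gripper_force: 0.0
clock: 59.22
eef_pos: [446.3, -372.5, 294.0]
tool_rot: [-3.141, -0.0, 0.806]
force: [0.1, 0.8, 0.5]
width: 85.3
gripper_force: 0.0
clock: 60.22
eef_pos: [446.3, -372.8, 294.0]
tool_rot: [-3.141, -0.0, 1.564]
force: [1.3, -0.6, -0.2]
width: 85.3
gripper_force: 0.0
[ 446.4 -372.8  294.1] [-3.1414e+00 -1.0000e-04  1.5636e+00]
tag place [179.4 279.1] 0.98 [ 444.  -377.3    0. ]
tag rect [446.5, -384.0, 85.4, 30.1, 89.6] 0.61
tag_top place [185.4 279.5] 0.85 [ 444.7 -374.    62. ]
tag_top rect [446.4, -372.2, 74.6, 25.4, 89.1] 0.75
rail_mid place [165.8 467.8] 0.7 [ 596.9 -339.2  170. ]
rail_mid place [ 44.  335.1] 0.31 [ 486.7 -249.1  170. ]
rail_mid rect [562.1, -345.7, 83.6, 247.1, 9.3] 0.56
rail rect [562.0, -345.9, 83.1, 247.1, 9.2] 0.7
[ 0.84  0.48 -0.3   1.63  0.16  1.06  0.49]
```

```bash
python3 -m crank '[[[-0.06,0,0.5,0],[0,0,0.9,0],[0,0,0.9,0],[0,0,0.9,0],[0,0,0.9,0],[0,0,0.9,0],[0,0,0.9,0],[0,0,0.9,0],[0,0,0.9,0],[0,0,0.9,0],[0,0,0.9,0],[0,0,0.7,0]]]'
python3 -m crank '[[[0,0,0.12,0],[0,0,0,0],[0,0,0,0],[0,0,0,0]]]'
python3 look.py wrist w19 tag:0 tag_top:62
```

```text
clock: 61.67
eef_pos: [446.2, -374.0, 37.4]
tool_rot: [-3.141, -0.001, 1.565]
force: [0.1, -0.0, 0.9]
width: 85.5
gripper_force: 0.0
clock: 62.0
eef_pos: [447.6, -374.9, 37.4]
tool_rot: [3.14, 0.001, 1.566]
force: [-0.2, -0.2, -0.3]
width: 85.4
gripper_force: 0.0
[ 447.5 -374.9   37.5] [3.1395e+00 1.5000e-03 1.5654e+00]
tag rect [446.6, -398.8, 119.0, 41.7, 88.5] 0.73
tag_top place [298.1 278.9] 0.97 [ 446.1 -374.4   62. ]
tag_top rect [446.6, -367.3, 77.7, 27.1, 88.8] 0.57
```

```bash
python3 -m crank '[[[0,0,0,0],[0,0,0,0],[0,0,0,0],[0,0,0,0],[0,0,0,0],[0,0,0,0],[0,0,-0.3,0],[0,0,-0.6,0],[0,0,-0.8,0],[0,0,-0.9,0],[0,0,-0.9,0],[0,0,-0.9,0]]]' 1
python3 -m crank '[[[0,0,-0.9,0],[0,0,-0.9,0],[0,0,-0.9,0],[0,0,-0.9,0],[0,0,-0.9,-0.9],[0,0,-0.4,-0.9],[0,0,0,0],[0,0,0,0],[0,0,0,0]]]'
python3 - <<'E'
from h import *
s=ctrl.read_state();print(s['eef_pos'].round(1),s['tool_rot'].round(4))
for c in('top','side','wrist'):
    d=img(c,'r_'+c)
    for t in('rail','tag'):
        for q in ctrl.trace(c,t)[:1]:
            m=q['mask'];np.save(f'm_{c}_{t}.npy',m);r,cc=np.where(m);print(c,t,round(q['confidence'],2),r.min(),r.max(),cc.min(),cc.max(),m.sum())
    p=ctrl.place_of(c,'rail_mid');print(c,[(np.round(q['position'],1).tolist(),round(q['confidence'],2)) for q in p])
    p=ctrl.place_of(c,'tag_top');print(c,[(np.round(q['position'],1).tolist(),round(q['confidence'],2)) for q in p[:1]])
    np.savez(f'd_{c}.npz',**{k:np.array(v) for k,v in d.items()})
E
```

```text
clock: 63.25
eef_pos: [446.3, -374.0, 147.4]
tool_rot: [-3.141, -0.0, 1.566]
force: [-0.2, -0.2, 0.2]
width: 25.5
gripper_force: 60.0
clock: 64.0
eef_pos: [445.8, -373.9, 267.7]
tool_rot: [-3.14, -0.001, 1.708]
force: [0.4, -0.7, -1.8]
width: 25.2
gripper_force: 60.1
[ 445.8 -373.9  267.7] [-3.1401e+00 -1.3000e-03  1.7077e+00]
top rail 0.91 177 220 335 478 1831
top tag 0.66 154 236 211 285 3713
top [([189.1, 415.4], 0.87)]
top [([263.2, 467.1], 0.58)]
side rail 0.85 254 405 263 322 2346
side tag 0.73 128 165 315 333 596
side [([300.4, 293.2], 0.96)]
side [([290.9, 214.1], 0.9)]
wrist rail 0.78 0 334 372 525 13865
wrist tag 0.5 186 364 244 315 10395
wrist [([195.5, 484.1], 0.96)]
wrist []
```

```bash
python3 - <<'E'
from h import *
def L(c): z=np.load(f'd_{c}.npz');return dict(z)
for c in ('wrist','top'):
    m=np.load(f'm_{c}_rail.npy');d=L(c)
    if c=='top': m=m.T
    for r in range(0,480,16):
        if r<m.shape[0]:
            q=np.where(m[r])[0]
            if len(q):
                runs=np.split(q,np.where(np.diff(q)>1)[0]+1); print(c,r,[(int(a[0]),int(a[-1])) for a in runs])
E
```

```text
wrist 0 [(510, 519)]
wrist 16 [(481, 523)]
wrist 32 [(399, 435), (453, 520)]
wrist 48 [(387, 460), (498, 518)]
wrist 64 [(383, 444), (495, 515)]
wrist 80 [(387, 434), (494, 513)]
wrist 96 [(492, 510)]
wrist 112 [(488, 507)]
wrist 128 [(486, 505)]
wrist 144 [(484, 503)]
wrist 160 [(482, 500)]
wrist 176 [(479, 497)]
wrist 192 [(478, 495)]
wrist 208 [(476, 493)]
wrist 224 [(474, 491)]
wrist 240 [(379, 418), (471, 488)]
wrist 256 [(372, 424), (469, 485)]
wrist 272 [(377, 421), (467, 483)]
wrist 288 [(416, 435), (464, 480)]
wrist 304 [(430, 448), (463, 478)]
wrist 320 [(449, 475)]
top 336 [(201, 212)]
top 352 [(194, 219)]
top 368 [(195, 200)]
top 384 [(192, 197)]
top 400 [(190, 194)]
top 416 [(187, 192)]
top 432 [(185, 197)]
top 448 [(179, 204)]
top 464 [(180, 188)]
```

```bash
python3 - <<'E'
from h import *
def L(c): return dict(np.load(f'd_{c}.npz'))
out={}
m=np.load('m_wrist_rail.npy');d=L('wrist');P=[]
for r in range(70,305,3):
    q=np.where(m[r])[0];q=np.split(q,np.where(np.diff(q)>1)[0]+1)[-1];P.append((r,(q[0]+q[-1])/2))
P=np.array(P);f=np.polyfit(P[:,0],P[:,1],1);out['wrist']=(d,[(r,np.polyval(f,r)) for r in (10,325)])
m=np.load('m_top_rail.npy');d=L('top');P=[]
for c in range(366,426,2):
    q=np.where(m[:,c])[0];q=np.split(q,np.where(np.diff(q)>1)[0]+1)[0];P.append((c,(q[0]+q[-1])/2))
P=np.array(P);f=np.polyfit(P[:,0],P[:,1],1);out['top']=(d,[(np.polyval(f,c),c) for c in (355,470)])
m=np.load('m_side_rail.npy');d=L('side');P=[]
for r in range(285,335,2):
    q=np.where(m[r])[0];q=np.split(q,np.where(np.diff(q)>1)[0]+1)[-1];P.append((r,(q[0]+q[-1])/2))
P=np.array(P);print(np.round(P[::5],1).tolist());f=np.polyfit(P[:,0],P[:,1],1);out['side']=(d,[(r,np.polyval(f,r)) for r in (262,345)])
N={}
for k,(d,e) in out.items():
    a,b=[atz(d,x,170) for x in e];v=(b-a)[:2]; v*=np.sign(v[1]); 
    print(k,a.round(1),b.round(1),'yaw',np.arctan2(-v[0],v[1]).round(4),'x at y=-340',(a[0]+(b[0]-a[0])*(-340-a[1])/(b[1]-a[1])).round(1))
    o,v1=ray(d,e[0]);_,v2=ray(d,e[1]);n=np.cross(v1,v2);N[k]=(n/np.linalg.norm(n),o)
# x,z at y=-340 from plane pairs
for a,b in(('wrist','top'),('wrist','side'),('top','side')):
    A=np.array([[N[k][0][0],N[k][0][2]] for k in(a,b)]);B=[N[k][0]@N[k][1]+340*N[k][0][1] for k in(a,b)];print(a,b,np.linalg.solve(A,B).round(1))
for k,p in (('wrist',(195.5,484.1)),('top',(189.1,415.4)),('side',(300.4,293.2))): print(k,atz(out[k][0],p,170).round(1))
# feet from wrist: fit ellipses centers
d=L('wrist')
print('feet',atz(d,(258,398),4).round(1),atz(d,(64,416),4).round(1))
E
```

```text
[[285.0, 279.0], [295.0, 278.5], [305.0, 294.0], [315.0, 297.5], [325.0, 301.0]]
wrist [ 576.3 -216.2  170. ] [ 613.4 -446.5  170. ] yaw 0.1597 x at y=-340 596.2
top [ 574.2 -207.7  170. ] [ 612.6 -446.1  170. ] yaw 0.1598 x at y=-340 595.5
side [ 538.7 -233.9  170. ] [ 626.9 -436.7  170. ] yaw 0.4104 x at y=-340 584.8
wrist top [595.4 171.3]
wrist side [571.3 209. ]
top side [599.5 127.8]
wrist [ 594.4 -337.6  170. ]
top [ 595.7 -332.8  170. ]
side [ 598.2 -335.4  170. ]
feet [ 615.4 -456.5    4. ] [ 580.7 -221.4    4. ]
```

```bash
python3 -m crank '[[[0,0,0,-0.28],[0.05,0.3,0,0],[0.05,0.6,0,0],[0.05,0.7,0,0],[0.05,0.8,0,0],[0.05,0.8,0,0],[0.05,0.8,0,0],[0.05,0.8,0,0],[0.05,0.7,0,0],[0.05,0.4,0,0],[0.05,0.2,0,0],[0,0.08,0,0]]]'
python3 -m crank '[[[0,0,0.4,0],[0,0,0.5,0],[0,0,0.5,0],[0,0,0.2,0],[0,0,0,0],[0,0,0,0]]]'
cat > hang.py <<'E'
from h import *
s=ctrl.read_state();print(s['eef_pos'].round(1),s['tool_rot'].round(4))
d=img('wrist','hang')
m=ctrl.trace('wrist','rail')[0]['mask'];t=ctrl.trace('wrist','tag')
for n,M in (('rail',m),('tag',t[0]['mask'] if t else m*0)):
    for r in range(0,420,20):
        q=np.where(M[r])[0]
        if len(q): print(n,r,[(int(a[0]),int(a[-1])) for a in np.split(q,np.where(np.diff(q)>1)[0]+1)])
o=s['eef_pos'];ty=R.from_euler('xyz',s['tool_rot']).as_matrix()
for dx in(35,-35):
  for w in(-13,13):
    p=o+ty@np.array([dx,w,-28.5]);print('tag top corner px',np.round(proj(d,p),1))
for r in (100,150,200): 
    print()
E
python3 hang.py
```

```text
clock: 65.75
eef_pos: [597.7, -336.2, 268.2]
tool_rot: [-3.141, -0.001, 1.733]
force: [0.2, -0.6, -0.5]
width: 25.2
gripper_force: 60.1
clock: 66.25
eef_pos: [596.4, -337.7, 228.5]
tool_rot: [-3.141, -0.0, 1.731]
force: [0.1, -0.6, -1.3]
width: 25.4
gripper_force: 60.1
[ 596.4 -337.7  228.5] [-3.1409e+00 -1.0000e-04  1.7310e+00]
rail 20 [(267, 295)]
rail 40 [(259, 302)]
rail 60 [(247, 313)]
rail 80 [(249, 312)]
rail 100 [(264, 296)]
rail 120 [(271, 290)]
rail 140 [(271, 290)]
rail 160 [(272, 291)]
rail 180 [(271, 290)]
rail 200 [(272, 290)]
tag 200 [(251, 261), (298, 308)]
tag 220 [(245, 314)]
tag 240 [(245, 314)]
tag 260 [(246, 313)]
tag 280 [(248, 312)]
tag 300 [(247, 311)]
tag 320 [(249, 311)]
tag 340 [(247, 310)]
tag 360 [(258, 301)]
tag top corner px [218.1 246. ]
tag top corner px [218.1 318.1]
tag top corner px [379.5 250.6]
tag top corner px [379.5 313. ]
```

```bash
python3 -m crank '[[[0,0.025,0.2,0],[0,0,0.3,0],[0,0,0.3,0],[0,0,0.3,0],[0,0,0.3,0],[0,0,0.3,0],[0,0,0.3,0],[0,0,0.3,0],[0,0,0.3,0],[0,0,0.2,0],[0,0,0.1,0],[0,0,0,0]]]'
python3 -m crank '[[[0,0,0.06,0],[0,0,0.03,0],[0,0,0,0],[0,0,0,0]]]'
```

```text
clock: 67.4
eef_pos: [597.4, -336.9, 155.3]
tool_rot: [-3.141, -0.001, 1.732]
force: [-0.2, 0.2, -1.7]
width: 25.3
gripper_force: 60.1
clock: 67.73
eef_pos: [597.9, -337.1, 154.1]
tool_rot: [3.141, 0.0, 1.732]
force: [-0.1, -0.4, 0.1]
width: 25.0
gripper_force: 60.1
```

```bash
python3 -m crank '[[[0,0,0.04,0],[0,0,0,0],[0,0,0,0]]]'
python3 -m crank '[[[0,0,0.03,0],[0,0,0,0],[0,0,0,0]]]'
```

```text
clock: 67.98
eef_pos: [597.7, -337.0, 152.9]
tool_rot: [3.142, 0.0, 1.732]
force: [0.5, -1.0, -1.1]
width: 25.3
gripper_force: 60.1
clock: 68.23
eef_pos: [597.7, -337.0, 152.0]
tool_rot: [-3.141, -0.0, 1.732]
force: [-0.0, -0.5, 0.1]
width: 25.3
gripper_force: 60.1
```

```bash
python3 -m crank '[[[0,0,0.03,0],[0,0,0,0],[0,0,0,0]]]'
python3 -m crank '[[[0,0,0.03,0],[0,0,0,0],[0,0,0,0]]]'
```

```text
clock: 68.48
eef_pos: [597.7, -337.0, 151.2]
tool_rot: [-3.141, -0.0, 1.732]
force: [0.4, -0.4, -0.3]
width: 24.8
gripper_force: 60.1
clock: 68.73
eef_pos: [597.7, -337.0, 150.5]
tool_rot: [3.142, -0.0, 1.732]
force: [-0.8, 0.0, -0.7]
width: 25.3
gripper_force: 60.1
```

```bash
python3 -m crank '[[[0,0,0.04,0],[0,0,0,0],[0,0,0,0]]]'
python3 -m crank '[[[0,0,0.04,0],[0,0,0,0],[0,0,0,0]]]'
```

```text
clock: 68.98
eef_pos: [597.9, -337.1, 150.1]
tool_rot: [3.141, 0.0, 1.732]
force: [-1.5, 0.8, 3.6]
width: 24.4
gripper_force: 60.6
clock: 69.23
eef_pos: [597.9, -337.1, 150.0]
tool_rot: [3.141, 0.001, 1.732]
force: [-3.8, 1.5, 9.3]
width: 25.3
gripper_force: 61.5
```

```bash
python3 -m crank '[[[0,0,-0.05,0],[0,0,0,0]]]'
python3 -m crank '[[[0,0,0,0],[0,0,0,0],[0,0,0,0],[0,0,0,0],[0,0,0,0],[0,0,0,0],[0,0,-0.4,0],[0,0,-0.7,0],[0,0,-0.9,0],[0,0,-0.9,0],[0,0,-0.9,0],[0,0,-0.9,0]]]' -1
python3 hang.py | grep -v corner
python3 look.py top t20 tag_top:176 scoop:4 mat:4 lid:76 dish:45; python3 balls.py top t21
python3 look.py side s20 tag_top:176 dish:45; python3 balls.py side s21
```

```text
clock: 69.4
eef_pos: [597.9, -337.1, 150.0]
tool_rot: [3.141, 0.0, 1.732]
force: [-1.8, 0.2, 4.3]
width: 25.2
gripper_force: 60.8
clock: 70.4
eef_pos: [597.8, -337.0, 269.4]
tool_rot: [3.141, 0.0, 1.732]
force: [-0.2, -0.6, -0.1]
width: 85.4
gripper_force: 0.0
[ 597.8 -337.   269.4] [3.1409e+00 4.0000e-04 1.7321e+00]
[ 599.  -337.4  270.5] [3.1372e+00 3.1000e-03 1.7319e+00]
tag_top place [185.7 421.2] 0.69 [ 601.9 -343.   176. ]
tag_top rect [593.2, -335.0, 35.3, 82.3, 8.7] 0.87
scoop place [253.9 350.4] 0.85 [ 460.7 -222.1    4. ]
scoop place [139.7 329.5] 0.44 [ 745.2 -174.3    4. ]
scoop rect [451.5, -224.5, 70.2, 120.4, 89.3] 0.92
mat place [253.7 346. ] 0.57 [ 461.1 -211.4    4. ]
mat rect [462.1, -221.4, 127.8, 108.2, 0.2] 0.76
lid place [237.4 163.6] 0.73 [497.3 213.1  76. ]
lid rect [499.0, 213.0, 295.3, 106.9, 2.9] 0.85
dish place [199.1 250.2] 0.76 [589.3  19.7  45. ]
dish rect [599.3, 23.8, 142.1, 170.1, 74.9] 0.63
[[175.0, 251.0, 0.63], [183.0, 230.0, 0.59], [184.0, 267.0, 0.58]]
[ 597.7 -337.   267.2] [-3.1415e+00 -2.0000e-04  1.7319e+00]
tag_top place [298.2 291.6] 0.95 [ 594.9 -333.5  176. ]
tag_top rect [595.2, -354.3, 40.6, 99.3, 8.4] 0.95
dish place [218.6 277.9] 0.72 [603.7 -12.6  45. ]
dish place [303.5 293.5] 0.49 [ 612.1 -271.3   45. ]
dish rect [557.8, 15.9, 174.7, 93.6, 81.4] 0.67
[[304.0, 291.0, 0.28]]Traceback (most recent call last):
  File "hang.py", line 4, in <module>
    m=ctrl.trace('wrist','rail')[0]['mask'];t=ctrl.trace('wrist','tag')
      ~~~~~~~~~~~~~~~~~~~~~~~~~~^^^
IndexError: list index out of range
```

```bash
python3 -m crank '[[[0.4,0,-0.6,0],[0.8,0,-0.6,0],[0.9,0,-0.6,0],[0.9,0,0,0],[0.9,0,0,0],[0.9,0,0,0],[0.9,0,0,0],[0.9,0,0,0],[0.9,0.2,0,0],[0.9,0.2,0,0],[0.9,0.2,0,0],[0.9,0.2,0,0]]]'
python3 -m crank '[[[0.8,0,0,0],[0.5,0,0,0],[0.3,0,0,0],[0,0,0,0],[0,0,0,0],[0,0,0,0]]]'
python3 look.py wrist w22 dish:45 lid:76 espresso_cup:0
python3 - <<'E'
from h import *
from look import rect
d=img('wrist','w22b')
for q in ctrl.find_in('wrist','truffle1'): print(atz(d,q['position'],20).round(0),np.round(q['position']),round(q['confidence'],2))
t=img('top')
for c,dd in(('top',t),):
    for n in('espresso_cup','jam_jar','milk_jug','shaker','cup_stack'):
        print(n,[(np.round(q['position'],0).tolist(),round(q['confidence'],2)) for q in ctrl.find_in(c,n)[:1]])
    print('tag',[(np.round(q['position'],0).tolist(),round(q['confidence'],2)) for q in ctrl.place_of(c,'tag_top')[:2]],rect(t,ctrl.trace(c,'tag')[0]['mask'],180))
    print('balls',[np.round(q['position']).tolist() for q in ctrl.find_in('top','truffle1')])
E
```

```text
clock: 72.5
eef_pos: [576.4, -80.2, 313.8]
tool_rot: [3.14, 0.0, 1.733]
force: [-0.9, 0.7, -0.2]
width: 85.4
gripper_force: 0.0
clock: 73.0
eef_pos: [570.2, -44.4, 312.4]
tool_rot: [3.142, 0.001, 1.73]
force: [0.4, -0.2, -0.7]
width: 85.0
gripper_force: 0.0
[570.2 -44.4 312.3] [-3.1414e+00  9.0000e-04  1.7296e+00]
dish place [125.6 312. ] 0.97 [597.1  25.5  45. ]
dish rect [601.0, 26.9, 140.5, 170.8, 75.3] 0.76
espresso_cup place [ 86.3 143.1] 0.86 [376.5  39.6  -0. ]
espresso_cup rect [370.0, 32.6, 76.7, 107.1, 50.6] 0.61
[601.  -3.  20.] [150. 309.] 0.95
[646.  21.  20.] [136. 347.] 0.94
[653.  60.  20.] [106. 359.] 0.84
[629.  68.  20.] [ 96. 342.] 0.82
[621.  32.  20.] [125. 329.] 0.64
[638. -17.  20.] [165. 334.] 0.59
espresso_cup []
jam_jar [([103.0, 200.0], 0.54)]
milk_jug [([86.0, 263.0], 0.4)]
shaker [([125.0, 155.0], 0.74)]
cup_stack [([128.0, 333.0], 0.74)]
tag [([187.0, 419.0], 0.86)] [591.8, -333.0, 32.3, 85.4, 9.7]
balls []
```

```bash
python3 -c "
from cell import ctrl
print(ctrl.finish_job())"
```

```text
the job is handed in; nothing more can be done
None
```

The job is handed in after about 73 s on the robot's clock: the camera networks put all six truffles in the white dish (which got knocked about 40 mm aside during the run), the scoop standing on the middle of its mat, the lid squarely back on the tub and the tag astride the middle of the rail, though my last check was by the networks' readings and not a viewed picture.

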